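# Tighten the filler plug of a gearbox end cover with the hexagon T-key that fits

## Robot

A 7-joint arm with a two-finger parallel gripper is mounted at the origin on a cart in front of the work surface, level with it; the furniture and walls round the work are solid. World frame = base frame: x ahead of the robot, y to its left, z up, the work surface at z = 0. Lengths are in m, angles in rad, forces in N, time in s.
With the tool pointing down it reaches from about 0.4 to 0.85 m from the base axis. Payload 10.4 kg.
Tool frame: the origin (TCP) lies at the very end of the fingers, on their centre line; the grasp point (between the pads) lies 19 mm behind it (manip.grip_point_offset is the z of the grasp point in the tool frame, in m); z points along the fingers, y is the direction in which the jaws open and shut (so a half turn about z gives the same grasp; the last joint's range is limited). The gripper opens to 85 mm and grips with 20 to 120 N. Pads are 22 mm wide; open, the fingers measure 114 mm over their backs; the gripper's body (76 mm by 85 mm) begins 54 mm behind the grasp point. The pads swing forward as they close: fully open they stand 13 mm farther back than shut.
Start: joints at [-1.238, 0.332, -0.065, 1.46, 0.022, 1.35, -0.088], TCP at [0.218, 0.586, 0.231] pointing down, gripper open.
Joint ranges: [-2.6, 2.6], [-0.5, 2.12], [-1.47, 1.34], [0.16, 2.42], [-1.27, 4.41], [0.06, 2.06], [-2.6, 2.6]. Speed limits (rad/s): [2.22, 2.22, 2.79, 2.79, 3.14, 3.14, 3.14].

## Interface

Orientations are given as a unit quaternion [x, y, z, w].
In Python, from workcell import manip, camera, get_calibration, hand_in gives the robot as it stands.
- The arm moves only by the shell command python3 -m pendant 'ROWS' [FORCE]. ROWS is JSON, a list of rows, each a list of 5 numbers: the shift along the tool's x, y, z in units of 40 mm (1.0 is 40 mm), then the turn about the tool's z in units of 6 degrees (1.0 is 6 degrees), then the closure, from 0 (fully open) to 1 (shut). A call has 1 to 5 rows; each row is the pose to reach, as a shift and turn from the pose commanded when the call began, along the tool's axes at that moment; what a row does not reach only later rows make up. A row lasts 1/8 s, in which the tool goes at most 62.5 mm and 10.7 degrees, less where a joint would pass 70% of its speed; a pose out of reach is approached as far as the arm can. A call with a gripper value outside its range is refused whole. The fingers move at their own pace and stop on an object; FORCE is the grip in N (left out, the last holds). Time passes only in rows, so rows that repeat a pose let the fingers close. It gives the time, the measured TCP pose, the force and the opening at its end, in the units of the state.
- manip.get_obs(): the state, without advancing time (a new reading comes with each control period).
- camera(name): name is "scene" or "top"; returns (picture, depth): 400x640x3 uint8, red, green, blue; 400x640 float32, m along the optical axis (not along the pixel's ray), 0 where there is no reading.
- get_calibration(name): a dict with "vfov" (degrees; the focal length in pixels is half the picture's height over the tangent of half this angle, whatever the lens; pixels are square), "cx", "cy" (the principal point, pixels), "position" and "rotation" of the camera in the world. Camera axes: x right, y down, z forward; pixel columns grow to the right and rows downward; lengths in m; the calibration is good to about 2 mm. A picture is of the moment at which its call begins. get_calibration takes no time and is no camera call.
- hand_in(): hands the job in, once; it reports no verdict.
The state is a dict: "clock": time; "joint_pos": joint angles; "joint_velocities": joint speeds; "tau": joint torques, N m; "position": TCP position; "ee_rot": TCP orientation; "ft_force": force on the tool from outside, world axes, zero at the start; "torque": the same for the moment, N m; "grip_width": opening from 0.0 (shut) to 1.0 (fully open).
Only numpy, scipy, OpenCV 4.12 (cv2) and the standard library are available. Lean on these libraries where they do the work, as an engineer would, in place of code of your own. Each camera call takes 0.05 s, during which the arm holds its last target.

## Task

The filler plug in the sloping boss of the gearbox end cover is only finger-tight. Take the thicker of the two T-handle hexagon keys from the wooden block, press it squarely into the plug and turn it little by little until it drops fully into the hexagon socket, then screw the plug clockwise until it stops. Pull the key out and stand it back in its hole in the block; leave the thin key and the parts lying round about where they are.

Things in the scene. Friction and masses are not known exactly. Their poses are not given: they have to be found in the camera images.
- end_cover: Grey cast gearbox end cover, 130 x 150 mm, standing fixed on its joint face; origin at the centre of its underside on the table, z up. A round boss with the filler plug slopes up towards its -x side (roughly towards the robot); at its back stands an upright bearing nose up to 108 mm high, 36 mm in radius, centred at x = +18 mm.
- plug_mouth (a point): Centre of the filler plug's outer face, fixed to the end cover, 112 mm above the table. Its z axis is the plug's axis and points out of the cover, 35 degrees from vertical, leaning towards the cover's -x side; y is level. The key is pressed in along it with 5 to 12 N. How the socket's hexagon stands is not given by this  it must be felt or seen.
- filler_plug (a joint): Turn of the filler plug (steel collar 35 mm across, hexagon socket 18.2 mm across flats, 15 mm deep, the first 3 mm a 45 degree countersink 24 mm wide) in rad; grows as it is screwed in, clockwise seen from outside, and stops firmly at 1.10 (home). Starts between 0.05 and 0.50. The thread rubs with about 0.3 N m, so it stays where left.
- key_block: Fixed hardwood block 152 x 52 x 50 mm; origin at the centre of its underside, z up, x along its length. Two round upright holes, 24 mm across, countersunk 3.5 mm at the top, at x = -50 and x = +50 mm, y = 0; hole floors 8 mm above the table, so 42 mm deep. One key stands in each hole.
- thick_key_grip (a point): Centre of the handle of the thick T-key, which stands upright in a hole of the block. Axes: z along the shank from bit to handle, x along the handle bar. Flat-sided steel bar 88 mm long (x), 13 mm thick (y), 22 mm high (z); hexagon shank 17 mm across flats below its middle, its end 98 mm below this point. About 0.28 kg.
- thick_key_tip (a point): Centre of the flat end of the thick key's hexagon bit, 98 mm below the handle's centre, same axes.
- thin_key_tip (a point): Centre of the bit's end of the thin T-key (12 mm hexagon, bar 64 x 10 x 18 mm centred 86 mm above this point); it stands in the other hole and is too small for the plug. Leave it.
- bearing: Bystander: ball bearing, 70 mm across, 23 mm high, lying flat; origin under its centre.
- ring_wheel: Bystander: gear ring, 85 mm across, 19 mm high, lying flat; origin under its centre.
- spanner: Bystander: combination spanner, 146 mm long, 6 mm high, lying flat; origin under its middle.
- shift_link: Bystander: small steel link with eyes, 78 mm long, 11 mm high, lying flat; origin under its middle.
Not all that is in view belongs to the job. Leave any blue or red look-alike of the part that bears thin_key_tip alone.

How it is judged:
By the outcome, as a careful person would: the job done as asked, in the order asked, and still so for the second after the job is handed in, with the robot touching nothing.
It also fails if it takes over 58 s, if anything falls off the work surface, if the arm or the gripper's body presses on something with over 40 N, if the wrist force passes 120 N, or if a joint passes its speed limit or range.

## Working session

There is one attempt and no reset: what is moved stays moved. The work goes in short steps, Python scripts to look and compute and a shell command to move; the robot and the scene stay as the last step left them, time stands still between calls to the robot, and variables do not carry over. Pictures are saved under pics/ and viewed, and the job is handed in when it is done.

```bash
ls -la; mkdir -p pics
cat > h.py <<'E'
import numpy as np,cv2
from workcell import manip,camera,get_calibration
def snap(n,tag):
    p,d=camera(n); np.savez('pics/%s.npz'%tag,p=p,d=d); cv2.imwrite('pics/%s.png'%tag,p[:,:,::-1]); return p,d
def K(n):
    c=get_calibration(n); f=200/np.tan(np.radians(c['vfov'])/2); return c,f
def world(n,u,v,z):
    c,f=K(n); P=np.stack([(u-c['cx'])/f*z,(v-c['cy'])/f*z,z+0*u],-1)
    return P@np.array(c['rotation']).T+np.array(c['position'])
def proj(n,X):
    c,f=K(n); q=(np.asarray(X)-np.array(c['position']))@np.array(c['rotation']); return np.stack([f*q[...,0]/q[...,2]+c['cx'],f*q[...,1]/q[...,2]+c['cy']],-1)
E
python3 - <<'E'
from h import *
for n in('scene','top'): snap(n,n+'0'); print(get_calibration(n))
print(manip.get_obs(), manip.grip_point_offset, [a for a in dir(manip) if a[0]!='_'])
E
python3 -m pendant --help
```

```text
total 12
drwxr-xr-x  3 agent agent 4096 Dec  7 14:19 .
drwxr-xr-x 23 root  root  4096 Dec  7 14:19 ..
drwxr-xr-x  2 agent agent 4096 Dec  7 14:19 pics
{'vfov': 46.293993904203106, 'cx': 317.51508768519267, 'cy': 188.41442058883908, 'position': array([0.18660885, 0.23802996, 0.81043095]), 'rotation': array([-0.24742933,  0.89438794, -0.35698407,  0.1068237 ])}
{'vfov': 48.336299004829876, 'cx': 323.06465833036594, 'cy': 201.348673113191, 'position': array([ 0.45703572, -0.33915776,  0.95070894]), 'rotation': array([ 0.71026408, -0.70162482,  0.04439007, -0.03573614])}
{'clock': 0.1, 'joint_pos': array([-1.23759483,  0.33282774, -0.06472491,  1.46086337,  0.02160207,
        1.3499038 , -0.08852198]), 'joint_velocities': array([ 4.31839637e-05, -2.52202739e-03, -1.04201493e-03, -3.21851181e-03,
        1.08364073e-03,  3.74725430e-04,  5.94218279e-04]), 'tau': array([ 1.04679701e-03, -6.26739907e+01,  4.87561477e-02, -3.92431569e+01,
        1.62022241e-02,  6.85552150e-03,  1.73220371e-05]), 'position': array([0.21758455, 0.58553848, 0.23058077]), 'ee_rot': array([ 1.76953291e-01,  9.84219034e-01, -6.47139292e-04, -8.94231321e-05]), 'ft_force': array([-0.94394846, -0.23004146, -0.26060131]), 'torque': array([ 0.01735708,  0.00545685, -0.04259922]), 'grip_width': 0.9991011576544432} -0.0187 ['MotionError', 'get_obs', 'grip_point_offset']invalid input: not JSON, or not a number
```

```bash
sed -i "s/np.array(c\['rotation'\])/Rm(c)/g; 1a from scipy.spatial.transform import Rotation as R\ndef Rm(c): return R.from_quat(c['rotation']).as_matrix()" h.py; cat h.py | head -20
```

```text
import numpy as np,cv2
from scipy.spatial.transform import Rotation as R
def Rm(c): return R.from_quat(c['rotation']).as_matrix()
from workcell import manip,camera,get_calibration
def snap(n,tag):
    p,d=camera(n); np.savez('pics/%s.npz'%tag,p=p,d=d); cv2.imwrite('pics/%s.png'%tag,p[:,:,::-1]); return p,d
def K(n):
    c=get_calibration(n); f=200/np.tan(np.radians(c['vfov'])/2); return c,f
def world(n,u,v,z):
    c,f=K(n); P=np.stack([(u-c['cx'])/f*z,(v-c['cy'])/f*z,z+0*u],-1)
    return P@Rm(c).T+np.array(c['position'])
def proj(n,X):
    c,f=K(n); q=(np.asarray(X)-np.array(c['position']))@Rm(c); return np.stack([f*q[...,0]/q[...,2]+c['cx'],f*q[...,1]/q[...,2]+c['cy']],-1)
```

View pics/scene0.png

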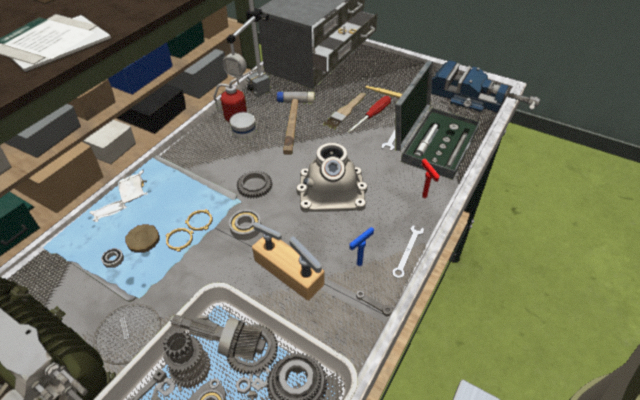

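View pics/top0.png

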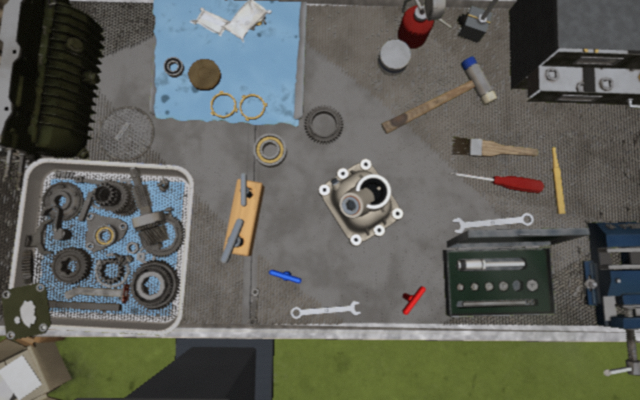

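Run:
```python
from h import *
def w(n,u,v):
    d=np.load('pics/%s0.npz'%n)['d']; return np.round(world(n,np.array(u*1.),np.array(v*1.),d[v,u].astype(float)),4), round(float(d[v,u]),3)
for nm,n,u,v in [('thickbar','top',232,240),('thinbar','top',243,190),('plug','top',352,204),('nose','top',373,190),('blue','top',285,275),('table','top',300,240),('block','top',243,215),('bearing','top',269,160),('spanner','top',325,310),
 ('thickbar?','scene',305,253),('thinbar?','scene',268,229),('plug','scene',333,167)]:
    print(nm,n,u,v,w(n,u,v))
for n,(a,b,c,d) in {'scene':(220,120,400,320),'top':(210,140,410,300)}.items():
    im=np.load('pics/%s0.npz'%n)['p'][b:d,a:c,::-1]; cv2.imwrite('pics/%s0c.png'%n,cv2.resize(im,None,fx=3.9 if n=='top' else 3,fy=3.7 if n=='top' else 3,interpolation=cv2.INTER_CUBIC))
```

```text
thickbar top 232 240 (array([ 0.4775, -0.1806,  0.1183]), 0.827)
thinbar top 243 190 (array([ 0.5736, -0.1953,  0.1023]), 0.854)
plug top 352 204 (array([ 0.5496, -0.4047,  0.0997]), 0.857)
nose top 373 190 (array([ 0.5786, -0.4463,  0.0905]), 0.87)
blue top 285 275 (array([ 0.4131, -0.2785,  0.0938]), 0.846)
table top 300 240 (array([ 0.4821, -0.3021, -0.0019]), 0.949)
block top 243 215 (array([ 0.5297, -0.1881,  0.0505]), 0.901)
bearing top 269 160 (array([ 0.6497, -0.2343,  0.0207]), 0.945)
spanner top 325 310 (array([ 0.3382, -0.3567,  0.0097]), 0.922)
thickbar? scene 305 253 (array([ 0.4756, -0.1749,  0.1158]), 0.85)
thinbar? scene 268 229 (array([ 0.5736, -0.1946,  0.1019]), 0.907)
plug scene 333 167 (array([ 0.5532, -0.4118,  0.0991]), 1.029)
```

View pics/top0c.png

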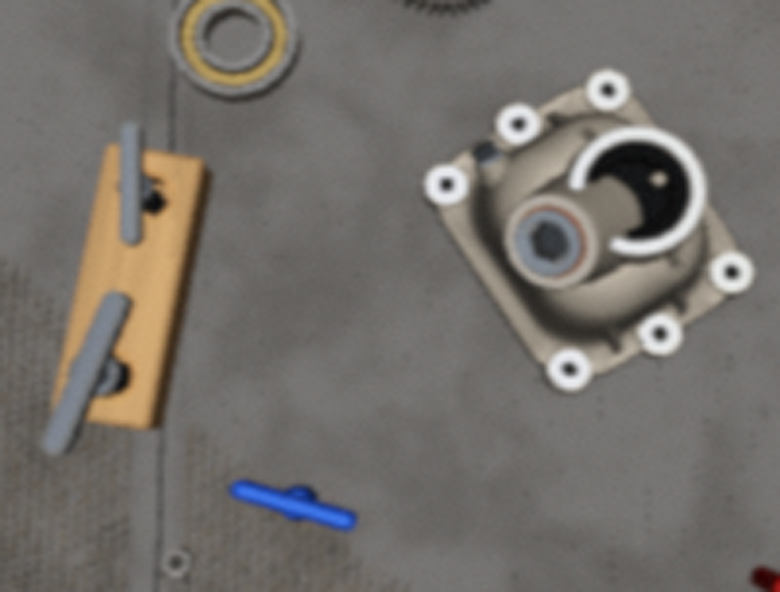

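View pics/scene0c.png

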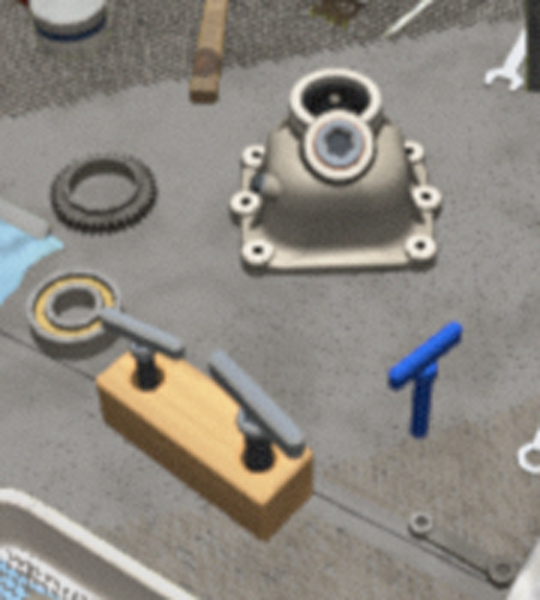

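```bash
cat >> h.py <<'E'
def cloud(n,d):
    v,u=np.mgrid[0:400,0:640].astype(float); X=world(n,u,v,d.astype(float)); X[d==0]=np.nan; return X
E
python3 - <<'E'
from h import *
for n in('top','scene'):
    z=np.load('pics/%s0.npz'%n); X=cloud(n,z['d']); p=z['p'].astype(int)
    sat=p.max(2)-p.min(2)
    for nm,c,zr in(('thick',(.4775,-.18),(.108,.125)),('thin',(.5736,-.195),(.094,.11))):
        m=(np.hypot(X[...,0]-c[0],X[...,1]-c[1])<.06)&(X[...,2]>zr[0])&(X[...,2]<zr[1])
        P=X[m]; r=cv2.minAreaRect(P[:,:2].astype(np.float32)*1000); print(n,nm,len(P),r,P.mean(0),np.median(P[:,2]))
    m=(np.hypot(X[...,0]-.53,X[...,1]+.188)<.09)&(abs(X[...,2]-.05)<.006)&(sat>40)
    P=X[m]; r=cv2.minAreaRect(P[:,:2].astype(np.float32)*1000); print('block',len(P),r,P[:,2].mean())
    b=cv2.boxPoints(r); print(b)
    # cover: everything with z between .0 and .12 near
    m=(np.hypot(X[...,0]-.56,X[...,1]+.43)<.13)&(X[...,2]>.006)&(X[...,2]<.03)
    P=X[m]; r=cv2.minAreaRect(P[:,:2].astype(np.float32)*1000); print('flange',r)
E
```

```text
top thick 346 ((476.8727111816406, -178.96490478515625), (13.760506629943848, 86.64654541015625), 69.73123931884766) [ 0.47666302 -0.17990484  0.11626243] 0.11657892627087724
top thin 192 ((561.6843872070312, -196.17774963378906), (91.429931640625, 9.810154914855957), 1.8290338516235352) [ 0.57519778 -0.1960161   0.10181651] 0.10220286281638868
block 1300 ((526.1937866210938, -187.45614624023438), (51.94119644165039, 151.4945068359375), 80.72905731201172) 0.05001574881420505
[[ 447.252   -200.88437]
 [ 596.76764 -225.29065]
 [ 605.13556 -174.02792]
 [ 455.61993 -149.62164]]
flange ((554.0948486328125, -436.5829772949219), (190.23570251464844, 130.404296875), 32.74747848510742)
scene thick 334 ((478.59466552734375, -177.2248992919922), (14.486611366271973, 89.37254333496094), 69.24266815185547) [ 0.47588358 -0.17517115  0.11550089] 0.11604788981934633
scene thin 185 ((561.8571166992188, -192.83692932128906), (14.64945125579834, 93.78588104248047), 88.43121337890625) [ 0.57458464 -0.19175106  0.10101305] 0.10189675903443407
block 1253 ((527.5899658203125, -184.98179626464844), (52.39198684692383, 152.52426147460938), 80.77839660644531) 0.0496672753771076
[[ 448.11545 -198.61797]
 [ 598.66846 -223.0605 ]
 [ 607.06445 -171.34563]
 [ 456.51147 -146.90309]]
flange ((563.9187622070312, -425.7142333984375), (164.19485473632812, 133.6829833984375), 35.896934509277344)
```

Run:
```python
from h import *
C={}
for n in('top','scene'):
    z=np.load('pics/%s0.npz'%n); X=cloud(n,z['d']); p=z['p'].astype(int)
    g=p.min(2)
    m=((g>205)&(X[...,2]>.003)&(X[...,2]<.03)&(np.hypot(X[...,0]-.56,X[...,1]+.43)<.14)).astype(np.uint8)
    k,l,s,c=cv2.connectedComponentsWithStats(m)
    for i in range(1,k):
        if s[i,4]>8: print(n,c[i].round(1),s[i,4],np.nanmean(X[l==i],0).round(4))
    # nose ring
    m=(np.hypot(X[...,0]-.578,X[...,1]+.446)<.06)&(abs(X[...,2]-.108)<.004)&(g>150)
    P=X[m]; print('nose',len(P),P.mean(0)); 
    A=np.c_[2*P[:,:2],np.ones(len(P))]; s_=np.linalg.lstsq(A,(P[:,:2]**2).sum(1),rcond=None)[0]; print('circ',s_[:2],np.sqrt(s_[2]+s_[:2]@s_[:2]))
```

```text
top [365.1 164. ] 47 [ 0.6447 -0.4387  0.0173]
top [342.4 173. ] 48 [ 0.6247 -0.3904  0.017 ]
top [324.  189.4] 56 [ 0.5887 -0.3517  0.0179]
top [396.9 213. ] 46 [ 0.5407 -0.5057  0.0175]
top [378.9 229.9] 49 [ 0.5047 -0.4678  0.0171]
top [355.8 239.2] 53 [ 0.4848 -0.4192  0.0176]
nose 303 [ 0.57635297 -0.44812016  0.10767681]
circ [ 0.57197723 -0.44022604] 0.032616162595478705
scene [302.9 171.6] 10 [ 0.6499 -0.4347  0.0182]
scene [361.8 185. ] 20 [ 0.506  -0.4674  0.0174]
scene [301.2 187.2] 20 [ 0.6257 -0.3892  0.0171]
scene [359.8 201.4] 28 [ 0.4859 -0.4192  0.017 ]
scene [305.8 202.8] 31 [ 0.5898 -0.3526  0.0174]
nose 173 [ 0.57320747 -0.43890377  0.10785231]
circ [ 0.56973939 -0.43397417] 0.03615054703204298
```

Run:
```python
from h import *
ims=[]
for n,(u,v) in {'top':(352,203),'scene':(333,167)}.items():
    z=np.load('pics/%s0.npz'%n); im=z['p'][v-20:v+20,u-20:u+20,::-1]; ims.append(cv2.resize(im,(390,390),interpolation=cv2.INTER_CUBIC))
    X=cloud(n,z['d']); 
    print(n); print((X[v-16:v+17:4,u-16:u+17:4,2]*1000).round(0))
cv2.imwrite('pics/plug0.png',np.hstack(ims))
```

```text
top
[[ 72.  73.  80.  78.  85. 101. 106.  98.  90.]
 [ 66.  75.  82. 100. 110. 110. 108. 105.  96.]
 [ 63.  80. 106. 110. 114. 118. 118. 109. 103.]
 [ 65.  75. 107. 114. 119. 122. 121. 115. 103.]
 [ 47.  97. 108.  98.  97. 119. 117. 118. 108.]
 [ 27.  95. 104.  99.  94. 117. 115. 115. 107.]
 [ 15.  37.  96. 107. 110. 112. 112. 110.  95.]
 [ 14.  15.  52. 101. 101. 104. 109.  81.  81.]
 [ 12.  15.  28.  62.  74.  77.  79.  83.  80.]]
scene
[[107. 101.  97.  94.  96.  99.  98. 108.  -4.]
 [107.  99.  90.  90.  91.  92.  99. 109.  -0.]
 [ 98. 108.  89. 119. 120. 119. 108. 103.  80.]
 [ 89.  97. 114. 119. 116. 116. 113.  91.  84.]
 [ 83. 109. 114. 101.  99. 112. 110.  82.  79.]
 [ 82.  99. 101. 108.  96. 107. 101.  82.  80.]
 [ 79.  87. 100.  96. 102. 101.  94.  81.  76.]
 [ 76.  77.  82.  94.  92.  90.  79.  75.  74.]
 [ 69.  71.  76.  71.  70.  71.  72.  70.  65.]]
```

View pics/plug0.png

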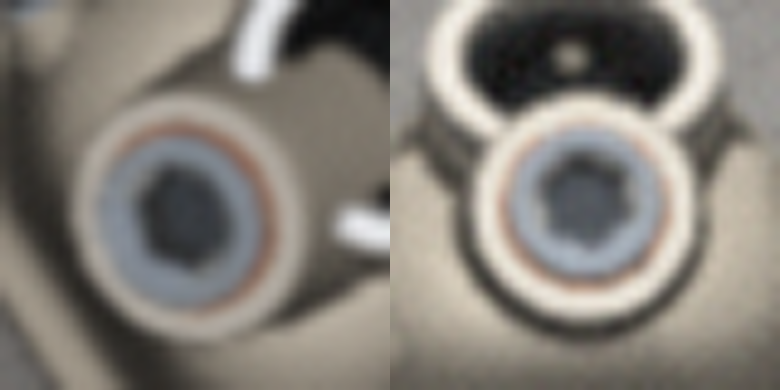

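```bash
cat >> h.py <<'E'
def ray(n,u,v,z):
    c,f=K(n); d=Rm(c)@np.array([(u-c['cx'])/f,(v-c['cy'])/f,1.]); p=np.array(c['position']); return p+d*(z-p[2])/d[2]
a=np.array([.542,-.840,0]); a/=np.linalg.norm(a); zp=-np.sin(np.radians(35))*a+np.cos(np.radians(35))*np.array([0,0,1]); yp=np.array([-a[1],a[0],0]); xp=np.cross(yp,zp)
E
python3 - <<'E'
from h import *
print('axes',xp,yp,zp)
O=np.array([.5652,-.4288,0])
for n,u,v in(('top',350.8,205.4),('scene',332.8,168.3)):
    q=ray(n,u,v,.112); d=q-O; print(n,q.round(4),'cover x,y',(d@a*1000).round(1),(d@yp*1000).round(1))
M0=np.mean([ray('top',350.8,205.4,.112),ray('scene',332.8,168.3,.112)],0); print(M0)
# rectify
ims=[]
S=390;mm=.044
g=np.linspace(-mm/2,mm/2,S); U,V=np.meshgrid(g,g)  # U along xp , V along yp  (view from outside: x right, y up)
for n,u,v in(('top',350.8,205.4),('scene',332.8,168.3)):
    M=ray(n,u,v,.112)
    W=M+U[...,None]*xp-V[...,None]*yp
    q=proj(n,W).astype(np.float32); im=np.load('pics/%s0.npz'%n)['p']
    r=cv2.remap(im,q[...,0],q[...,1],cv2.INTER_CUBIC)[:,:,::-1].copy(); ims.append(r)
cv2.imwrite('pics/rect0.png',np.hstack(ims))
E
```

```text
axes [ 0.44412166 -0.68830663  0.57357644] [0.84026725 0.54217244 0.        ] [-0.31097734  0.48195749  0.81915204]
top [ 0.5456 -0.4015  0.112 ] cover x,y -33.6 -1.7
scene [ 0.5449 -0.3963  0.112 ] cover x,y -38.3 0.6
[ 0.54524935 -0.39889388  0.112     ]
```

View pics/rect0.png

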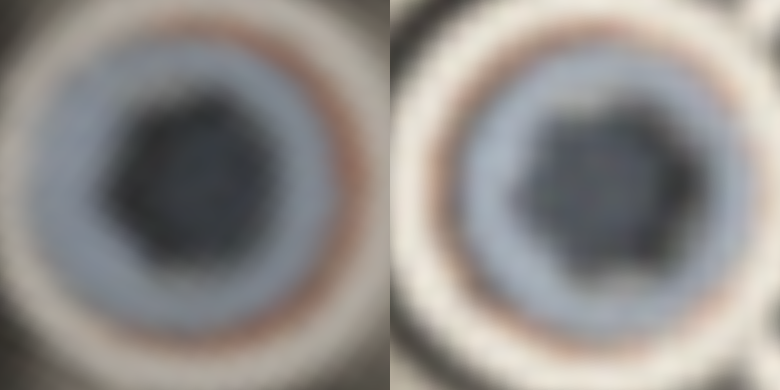

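```bash
cat >> h.py <<'E'
def go(tgt,yaw=None,k=1):
    """units from present pose to TCP target (world)"""
    o=manip.get_obs(); T=R.from_quat(o['ee_rot']); d=T.inv().apply(np.array(tgt)-o['position'])/.04; return d.round(3)
E
python3 - <<'E'
from h import *
X=np.concatenate([cloud(n,np.load('pics/%s0.npz'%n)['d']).reshape(-1,3) for n in('top','scene')])
X=X[np.isfinite(X).all(1)]
for x0 in np.arange(.9,-.2,-.1):
    print('%.1f'%x0,[ '%3d'%(1000*q.max()) if len(q:=X[(abs(X[:,0]-x0)<.05)&(abs(X[:,1]-y0)<.05),2])>5 else '---' for y0 in np.arange(.6,-.95,-.1)])
o=manip.get_obs(); T=R.from_quat(o['ee_rot']).as_matrix(); print(T.round(3))
for t in[(.45,.2,.33),(.478,-.178,.33),(.478,-.178,.2)]: print(t,go(t))
E
```

```text
0.9 ['---', '---', ' 24', ' 84', '215', '125', ' 25', ' 44', ' 47', ' 12', '  8', '247', '246', '252', '212', '211']
0.8 ['---', '---', '---', '124', '216', '121', ' 25', ' 29', ' 18', ' 20', ' 22', ' 45', ' 26', ' 37', '211', '211']
0.7 ['---', '---', '---', '188', '216', '103', ' 20', ' 18', ' 26', ' 27', ' 22', ' 26', ' 18', ' 17', ' 16', ' 14']
0.6 ['---', '---', '---', '188', '215', '111', '108', ' 47', '106', ' 25', '123', '111', ' 22', ' 33', ' 34', ' 18']
0.5 ['---', '---', '---', ' 47', ' 56', '110', ' 85', ' 49', '121', '  5', '122', '110', '171', '176', '171', ' 73']
0.4 ['---', '---', '---', ' 51', ' 74', ' 34', ' 40', ' 48', '120', ' 99', '  9', ' 99', ' 34', ' 27', ' 34', ' 77']
0.3 ['---', '---', '---', ' 50', ' 54', ' 48', ' 50', ' 49', ' 24', ' 22', ' 22', ' 98', ' 34', ' 34', ' 36', ' 59']
0.2 ['---', '---', '---', '---', '---', '-12', '-16', '  2', '  0', '---', '-831', '-829', '-829', '-825', '-827', ' 78']
0.1 ['-742', '-826', '-828', '-824', '-16', '667', '508', '  3', '  2', '-822', '-824', '-825', '-827', '-825', '-824', '-827']
0.0 ['-728', '-825', '-824', '-826', '-830', '---', '---', '-349', '-728', '-824', '-827', '-825', '-825', '-827', '-824', '-826']
-0.1 ['-730', '-827', '-828', '-832', '---', '---', '---', '-677', '-732', '-825', '-829', '-827', '-827', '-827', '-826', '-827']
[[-0.937  0.348 -0.   ]
 [ 0.348  0.937 -0.001]
 [-0.    -0.001 -1.   ]]
(0.45, 0.2, 0.33) [-8.804 -7.014 -2.476]
(0.478, -0.178, 0.33) [-12.752 -15.629  -2.464]
(0.478, -0.178, 0.2) [-12.752 -15.624   0.786]
```

```bash
python3 -m pendant '[[-2,-2,-2.4,0,0],[-5,-4,-2.4,0,0],[-8.8,-7,-2.4,0,0],[-8.8,-7,-2.4,0,0],[-8.8,-7,-2.4,0,0]]'
python3 - <<'E'
from h import *
for t in[(.45,.2,.33),(.478,-.178,.33)]: print(t,go(t))
print(manip.get_obs()['joint_pos'].round(3), R.from_quat(manip.get_obs()['ee_rot']).as_matrix().round(3))
E
```

```text
clock: 0.72
position: [0.3688, 0.3312, 0.3094]
ee_rot: [0.177, 0.984, 0.0, -0.0]
ft_force: [0.9, 1.1, 0.0]
grip_width: 1.0
(0.45, 0.2, 0.33) [-3.046 -2.367 -0.516]
(0.478, -0.178, 0.33) [ -6.995 -10.981  -0.517]
[-9.370e-01  9.000e-03  1.140e-01  1.673e+00 -1.000e-03  1.460e+00
  3.920e-01] [[-0.937  0.348 -0.   ]
 [ 0.348  0.937  0.   ]
 [ 0.     0.    -1.   ]]
```

```bash
python3 -m pendant '[[-3,-2.4,-1.5,0,0],[-4.5,-5,-1.5,0,0],[-6,-8,-1.5,0,0],[-6,-8,-1.5,0,0],[-6,-8,-1.5,0,0]]'
python3 - <<'E'
from h import *
X=np.concatenate([cloud(n,np.load('pics/%s0.npz'%n)['d']).reshape(-1,3) for n in('top','scene')])
X=X[np.isfinite(X).all(1)]
for x0 in np.arange(1.5,.85,-.1):
    print('%.1f'%x0,[ '%3d-%3d'%(1000*q.min(),1000*q.max()) if len(q:=X[(abs(X[:,0]-x0)<.05)&(abs(X[:,1]-y0)<.05),2])>5 else '---' for y0 in np.arange(.3,-.95,-.1)])
print(manip.get_obs()['joint_pos'].round(3))
E
```

```text
clock: 1.35
position: [0.4599, 0.0411, 0.3604]
ee_rot: [0.177, 0.984, 0.0, -0.0]
ft_force: [1.4, 0.5, 0.1]
grip_width: 1.003
1.5 ['---', '---', '---', '---', '---', '---', '---', '---', '---', '---', '---', '---', '---']
1.4 ['---', '---', '---', '---', '---', '---', '---', '---', '---', '---', '---', '---', '---']
1.3 ['---', '---', '---', '---', '---', '---', '---', '---', '---', '---', '---', '---', '---']
1.2 ['---', '---', '---', '---', '---', '---', '---', '---', '---', '---', '---', '---', '---']
1.1 ['---', '---', '---', '---', '---', '---', '---', '---', '---', '---', '---', '---', '---']
1.0 [' 60- 74', ' -4- 94', ' -3- 20', ' -2- 21', '  1- 42', '  0- 43', ' -5- 22', ' -5- 22', ' -4-169', ' -3- 71', ' -4-280', ' -3-210', '204-210']
0.9 [' 20- 84', ' -2-215', ' -5-125', ' -4- 25', '  1- 44', '  0- 47', ' -5- 12', ' -4-  8', ' -5-247', ' -6-246', ' -4-252', ' -3-212', ' 72-211']
[-0.656 -0.102  0.433  1.664  0.043  1.571  0.99 ]
```

```bash
python3 -m pendant '[[1.2,-0.45,0,0,0],[2.4,-0.9,0,0,0],[3.6,-1.3,0,0,0],[3.6,-1.3,0,0,0],[3.6,-1.3,0,0,0]]'
python3 - <<'E'
from h import *
print(manip.get_obs()['joint_pos'].round(3)); print( R.from_quat(manip.get_obs()['ee_rot']).as_matrix().round(3))
E
```

```text
clock: 1.98
position: [0.3072, 0.0445, 0.3603]
ee_rot: [0.177, 0.984, 0.0, 0.0]
ft_force: [0.2, -0.2, 0.1]
grip_width: 1.004
[-0.677 -0.468  0.248  1.928  0.111  1.667  0.772]
[[-0.937  0.348  0.   ]
 [ 0.348  0.937  0.   ]
 [-0.     0.001 -1.   ]]
```

```bash
python3 -m pendant '[[1.2,-0.45,-0.5,0,0],[2,-0.8,-1,0,0],[2,-0.8,-1,0,0],[2,-0.8,-1,0,0]]'
python3 - <<'E'
from h import *
print(manip.get_obs()['joint_pos'].round(3)); print( R.from_quat(manip.get_obs()['ee_rot']).as_matrix().round(3))
E
```

```text
clock: 2.48
position: [0.244, 0.0583, 0.3778]
ee_rot: [0.178, 0.983, -0.022, -0.028]
ft_force: [-1.0, -0.1, 0.5]
grip_width: 1.001
[ 0.081 -0.497 -0.299  1.916 -0.121  1.77   1.014]
[[-0.935  0.348 -0.062]
 [ 0.351  0.936 -0.034]
 [ 0.046 -0.054 -0.997]]
```

```bash
python3 -m pendant '[[-1.2,0.45,0,0,0],[-2.4,0.9,0,0,0],[-3.6,1.3,0,0,0],[-3.6,1.3,0,0,0]]'
python3 - <<'E'
from h import *
print(manip.get_obs()['joint_pos'].round(3)); print( R.from_quat(manip.get_obs()['ee_rot']).as_matrix().round(3))
E
```

```text
clock: 2.98
position: [0.3987, 0.0565, 0.3653]
ee_rot: [0.177, 0.983, -0.023, -0.03]
ft_force: [-0.7, -0.0, 0.7]
grip_width: 1.003
[ 0.096 -0.134 -0.319  1.69  -0.023  1.651  0.994]
[[-0.935  0.347 -0.067]
 [ 0.35   0.936 -0.034]
 [ 0.051 -0.055 -0.997]]
```

```bash
cat >> h.py <<'E'
def st():
    o=manip.get_obs(); T=R.from_quat(o['ee_rot']).as_matrix(); print('t %.2f pos'%o['clock'],o['position'].round(4),'toolx',T[:,0].round(3),'y',T[:,1].round(3),'z',T[:,2].round(3),'j',o['joint_pos'].round(2),'F',o['ft_force'].round(1),'M',o['torque'].round(2),'w',round(o['grip_width'],3))
E
python3 - <<'E'
from h import *
st(); print(go((.8,.3,.5)))
E
```

```text
t 2.98 pos [0.3987 0.0565 0.3653] toolx [-0.935  0.35   0.051] y [ 0.347  0.936 -0.055] z [-0.067 -0.034 -0.997] j [ 0.1  -0.13 -0.32  1.69 -0.02  1.65  0.99] F [-0.7 -0.   0.7] M [ 0.06 -0.05 -0.04] w 1.003
[-7.081  8.996 -4.239]
```

```bash
python3 -m pendant '[[-1.4,1.8,-0.8,0,0],[-2.8,3.6,-1.6,0,0],[-4.2,5.4,-2.4,0,0],[-5.6,7.2,-3.2,0,0],[-7,9,-4.2,0,0]]'
python3 - <<'E'
from h import *
st(); print(go((.9,.42,.5)))
E
```

```text
clock: 3.6
position: [0.6442, 0.2097, 0.4491]
ee_rot: [0.176, 0.984, -0.023, -0.027]
ft_force: [0.3, -0.4, 1.3]
grip_width: 1.0
t 3.60 pos [0.6442 0.2097 0.4491] toolx [-0.937  0.347  0.046] y [ 0.345  0.937 -0.055] z [-0.062 -0.035 -0.997] j [-0.21  0.57 -0.4   0.69  0.23  1.98  0.74] F [ 0.3 -0.4  1.3] M [ 0.01 -0.14 -0.01] w 1.0
[-4.105  7.062 -1.851]
```

```bash
python3 -m pendant '[[-1,1.3,-0.3,0,0],[-1.6,2.1,-0.3,0,0],[-1.6,2.1,-0.3,0,0]]'
python3 - <<'E'
from h import *
st()
E
```

```text
clock: 3.98
position: [0.7105, 0.2229, 0.4434]
ee_rot: [0.206, 0.978, 0.009, -0.028]
ft_force: [0.8, -2.8, -0.2]
grip_width: 1.001
t 3.98 pos [0.7105 0.2229 0.4434] toolx [-0.914  0.402  0.058] y [0.403 0.915 0.005] z [-0.051  0.028 -0.998] j [-0.42  0.78  0.34  0.38 -0.31  2.04  0.85] F [ 0.8 -2.8 -0.2] M [-0.11 -0.08 -0.02] w 1.001
```

Run:
```python
from h import *
print(go((.62,-.0,.46)),go((.67,-.25,.45)))
```

```text
[-0.149 -6.01  -0.457] [ -3.817 -11.228  -0.448]
```

```bash
python3 -m pendant '[[0.2,-1.4,-0.4,0,0],[0.2,-2.8,-0.4,0,0],[0,-4.4,-0.4,0,0],[-0.3,-6,-0.4,0,0],[-1,-7.4,-0.4,0,0]]'
python3 - <<'E'
from h import *
st();print(go((.68,-.255,.45)))
E
```

```text
clock: 4.6
position: [0.6262, -0.063, 0.4583]
ee_rot: [0.206, 0.978, 0.01, -0.027]
ft_force: [0.8, -0.1, -0.2]
grip_width: 0.999
t 4.60 pos [ 0.6262 -0.063   0.4583] toolx [-0.914  0.402  0.056] y [0.404 0.915 0.009] z [-0.048  0.031 -0.998] j [-0.21  0.41  0.42  0.93 -0.19  1.88  1.29] F [ 0.8 -0.1 -0.2] M [-0.01 -0.16 -0.04] w 0.999
[-3.173 -3.852 -0.005]
```

```bash
python3 -m pendant '[[-1,-1.3,0,-0.5,0],[-2,-2.6,0,-0.5,0],[-3.2,-3.8,0,-0.5,0],[-4.4,-3.9,0,-0.5,0],[-4.4,-3.9,0,-0.5,0]]'
python3 - <<'E'
from h import *
st()
E
```

```text
clock: 5.22
position: [0.7339, -0.254, 0.433]
ee_rot: [0.167, 0.986, 0.019, 0.002]
ft_force: [-0.2, -2.2, -0.1]
grip_width: 1.004
t 5.22 pos [ 0.7339 -0.254   0.433 ] toolx [-0.944  0.329  0.003] y [0.329 0.944 0.038] z [ 0.009  0.037 -0.999] j [ 0.24  0.88  0.39  0.23 -0.38  2.05  1.55] F [-0.2 -2.2 -0.1] M [-0.09  0.01  0.03] w 1.004
```

Run:
```python
from h import *
print(go((.478,-.178,.30)),go((.478,-.178,.15)))
```

```text
[ 6.655 -0.436  3.333] [ 6.642 -0.579  7.08 ]
```

```bash
python3 -m pendant '[[1.4,-0.1,0.7,0.2,0],[2.8,-0.2,1.4,0.2,0],[4.2,-0.3,2.2,0.2,0],[5.6,-0.4,3.2,0.2,0],[6.65,-0.5,4.6,0.2,0]]'
python3 - <<'E'
from h import *
st();print(go((.478,-.178,.087)))
E
```

```text
clock: 5.85
position: [0.5494, -0.2124, 0.3238]
ee_rot: [0.19, 0.982, 0.004, 0.004]
ft_force: [0.6, -1.3, 1.7]
grip_width: 0.998
t 5.85 pos [ 0.5494 -0.2124  0.3238] toolx [-0.928  0.373 -0.006] y [0.373 0.928 0.01 ] z [ 0.009  0.007 -1.   ] j [-0.14  0.23  0.54  1.44 -0.13  1.5   1.58] F [ 0.6 -1.3  1.7] M [-0.04 -0.   -0.01] w 0.998
[2.013 0.072 5.91 ]
```

```bash
python3 -m pendant '[[1,0,1,-0.2,0],[2,0.05,2,-0.2,0],[2,0.05,2.8,-0.2,0],[2,0.05,3.5,-0.2,0]]'
python3 - <<'E'
from h import *
st();print(go((.478,-.178,.087))); snap('top','top1'); snap('scene','scene1')
E
```

```text
clock: 6.35
position: [0.4781, -0.1796, 0.1833]
ee_rot: [0.18, 0.984, 0.005, 0.003]
ft_force: [-1.0, -0.1, -0.2]
grip_width: 1.003
t 6.35 pos [ 0.4781 -0.1796  0.1833] toolx [-0.935  0.354 -0.005] y [0.354 0.935 0.01 ] z [ 0.008  0.008 -1.   ] j [-0.2   0.11  0.51  1.85 -0.07  1.19  1.54] F [-1.  -0.1 -0.2] M [-0.01 -0.04  0.02] w 1.003
[0.027 0.012 2.407]
```

```bash
python3 -m pendant '[[0,0.03,1.2,0,0],[0,0.03,2,0,0],[0,0.03,2.4,0,0],[0,0.03,2.4,0,0]]'
python3 - <<'E'
from h import *
st(); snap('scene','scene2')
E
```

```text
clock: 6.95
position: [0.4798, -0.1783, 0.0885]
ee_rot: [0.18, 0.984, 0.004, 0.003]
ft_force: [-0.3, 0.3, 0.8]
grip_width: 0.998
t 6.95 pos [ 0.4798 -0.1783  0.0885] toolx [-0.935  0.355 -0.004] y [0.355 0.935 0.009] z [ 0.007  0.007 -1.   ] j [-0.17  0.23  0.5   1.95 -0.14  0.99  1.6 ] F [-0.3  0.3  0.8] M [-0.06 -0.07  0.  ] w 0.998
```

View pics/scene2.png

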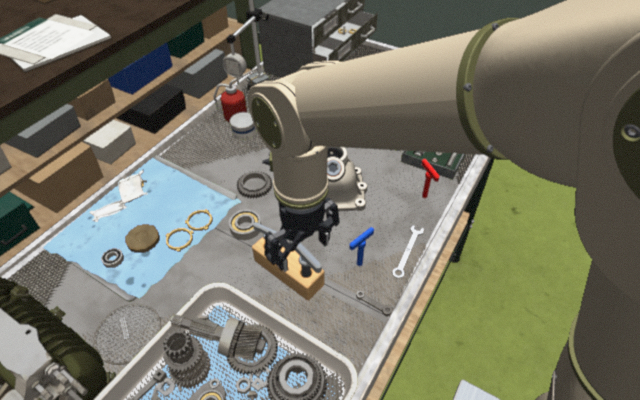

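```bash
python3 -m pendant '[[0,0,0,0,0.5],[0,0,0,0,0.9],[0,0,0,0,1],[0,0,0,0,1],[0,0,0,0,1]]' 80; python3 -m pendant '[[0,0,0,0,1],[0,0,0,0,1]]'
python3 - <<'E'
from h import *
st()
E
```

```text
clock: 7.62
position: [0.4804, -0.1783, 0.0891]
ee_rot: [0.18, 0.984, 0.004, 0.004]
ft_force: [-0.0, 0.8, 5.1]
grip_width: 0.217
clock: 7.88
position: [0.4804, -0.1783, 0.0891]
ee_rot: [0.18, 0.984, 0.004, 0.004]
ft_force: [-0.6, -0.5, 5.3]
grip_width: 0.217
t 7.88 pos [ 0.4804 -0.1783  0.0891] toolx [-0.935  0.355 -0.006] y [0.354 0.935 0.01 ] z [ 0.01   0.007 -1.   ] j [-0.17  0.23  0.5   1.95 -0.14  0.99  1.6 ] F [-0.6 -0.5  5.3] M [0.   0.08 0.01] w 0.217
```

```bash
python3 -m pendant '[[0,0,-0.5,0,1],[0,0,-1.3,0,1],[0,0,-2.6,0,1],[0,0,-4,0,1],[0,0,-4,0,1]]'
python3 - <<'E'
from h import *
st(); snap('scene','scene3'); snap('top','top3')
for n,(x,y) in {'scene':(200,130),'top':(190,150)}.items():
    im=cv2.imread('pics/%s3.png'%n)[y:y+150,x:x+195]; cv2.imwrite('pics/%s3c.png'%n,cv2.resize(im,None,fx=4,fy=4,interpolation=cv2.INTER_CUBIC))
E
```

```text
clock: 8.5
position: [0.4802, -0.18, 0.2523]
ee_rot: [0.18, 0.984, 0.005, 0.007]
ft_force: [0.1, -0.1, -3.8]
grip_width: 0.214
t 8.50 pos [ 0.4802 -0.18    0.2523] toolx [-0.935  0.355 -0.012] y [0.355 0.935 0.012] z [ 0.015  0.007 -1.   ] j [-0.21  0.05  0.51  1.76 -0.04  1.33  1.52] F [ 0.1 -0.1 -3.8] M [0.04 0.02 0.03] w 0.214
```

View pics/scene3c.png

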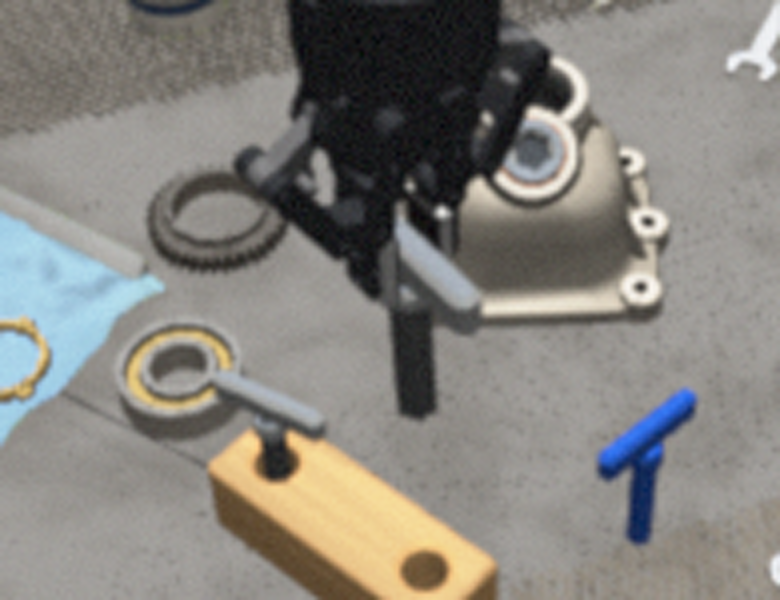

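View pics/top3.png

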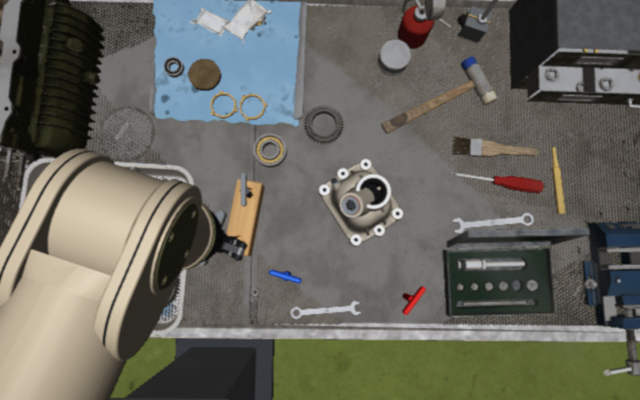

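Run:
```python
from h import *
print(go((.42,-.40,.42)),go((.37,-.57,.48)))
```

```text
[-0.615 -5.636 -4.357] [ -0.959 -10.038  -5.9  ]
```

```bash
python3 -m pendant '[[0,-0.6,-1.4,0,1],[-0.2,-1.8,-2.6,0,1],[-0.4,-3.2,-3.8,0,1],[-0.6,-4.8,-4.4,0,1],[-0.6,-6.2,-4.8,0,1]]';  python3 - <<'E'
from h import *
st();print(go((.37,-.57,.48)))
E
```

```text
clock: 9.22
position: [0.4172, -0.4054, 0.4314]
ee_rot: [0.179, 0.984, 0.005, 0.002]
ft_force: [0.8, 0.1, -3.0]
grip_width: 0.216
t 9.22 pos [ 0.4172 -0.4054  0.4314] toolx [-0.936  0.353 -0.003] y [0.353 0.936 0.01 ] z [ 0.006  0.009 -1.   ] j [ 0.12  0.25  0.76  1.23 -0.18  1.73  2.04] F [ 0.8  0.1 -3. ] M [-0.08 -0.07  0.05] w 0.216
[-0.351 -4.253 -1.257]
```

```bash
python3 -m pendant '[[-0.1,-1.2,-0.4,1.5,1],[-0.2,-2.4,-0.8,3,1],[-0.35,-3.6,-1.2,4,1],[-0.4,-4.4,-1.3,4,1]]';  python3 - <<'E'
from h import *
st();print(go((.37,-.57,.48)+a*.06))
E
```

```text
clock: 9.72
position: [0.3686, -0.5774, 0.48]
ee_rot: [0.382, 0.924, 0.006, 0.001]
ft_force: [0.9, -0.3, -2.7]
grip_width: 0.215
t 9.72 pos [ 0.3686 -0.5774  0.48  ] toolx [-0.708  0.706  0.003] y [0.706 0.708 0.011] z [ 0.005  0.01  -1.   ] j [ 0.6   0.61  0.84  0.69 -0.49  1.97  1.93] F [ 0.9 -0.3 -2.7] M [-0.02 -0.04 -0.  ] w 0.215
[-1.36  -0.162 -0.005]
```

```bash
python3 -m pendant '[[-1,-0.2,-0.2,0,1],[-2,-0.4,-0.4,0,1],[-2.5,-0.5,-0.4,0,1]]';  python3 - <<'E'
from h import *
st();
E
```

```text
clock: 10.1
position: [0.4265, -0.6529, 0.466]
ee_rot: [0.378, 0.925, -0.01, 0.031]
ft_force: [12.7, -11.9, 87.6]
grip_width: 0.221
t 10.10 pos [ 0.4265 -0.6529  0.466 ] toolx [-0.712  0.699 -0.064] y [0.7   0.714 0.006] z [ 0.05  -0.041 -0.998] j [ 0.91  0.87  0.3   0.16 -0.29  2.06  1.75] F [ 12.7 -11.9  87.6] M [-2.12 -0.82 -0.04] w 0.221
```

```bash
python3 -m pendant '[[0,0,0,0,1]]';  python3 - <<'E'
from h import *
st(); snap('scene','scene4')
E
```

```text
clock: 10.22
position: [0.4211, -0.6577, 0.4539]
ee_rot: [0.383, 0.923, -0.006, 0.021]
ft_force: [-0.1, -1.6, -4.5]
grip_width: 0.214
t 10.22 pos [ 0.4211 -0.6577  0.4539] toolx [-0.705  0.708 -0.044] y [0.708 0.706 0.006] z [ 0.035 -0.027 -0.999] j [ 0.92  0.88  0.31  0.17 -0.29  2.06  1.75] F [-0.1 -1.6 -4.5] M [ 0.01  0.09 -0.  ] w 0.214
```

View pics/scene4.png

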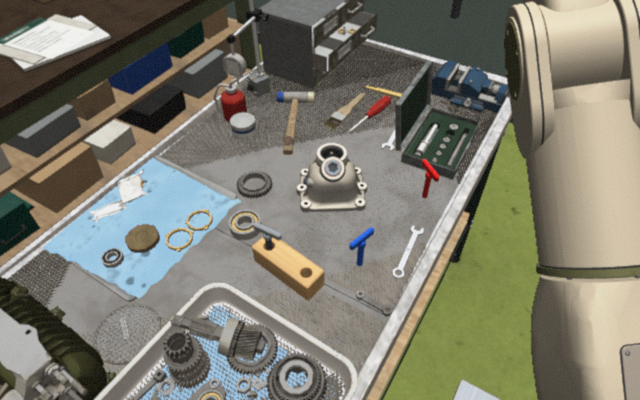

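Run:
```python
from h import *
print(go((.30,-.47,.55)))
```

```text
[ 5.324  1.147 -2.547]
```

```bash
python3 -m pendant '[[1.2,0.2,0,0,1],[2.4,0.4,-0.4,0,1],[3.6,0.7,-1,0,1],[4.8,1,-1.8,0,1],[5.3,1.1,-2.5,0,1]]';  python3 - <<'E'
from h import *
st()
E
```

```text
clock: 10.9
position: [0.2979, -0.4665, 0.5557]
ee_rot: [0.38, 0.924, -0.012, 0.03]
ft_force: [1.4, -0.2, -1.7]
grip_width: 0.216
t 10.90 pos [ 0.2979 -0.4665  0.5557] toolx [-0.71   0.702 -0.065] y [ 0.703  0.711 -0.   ] z [ 0.046 -0.046 -0.998] j [ 0.64  0.18  0.37  0.99 -0.08  1.92  1.76] F [ 1.4 -0.2 -1.7] M [-0.01  0.07 -0.  ] w 0.216
```

```bash
python3 -m pendant '[[0,0,-0.7,0,1],[0,0,-1.4,0,1],[0,0,-2.1,0,1],[0,0,-2.8,0,1]]';  python3 - <<'E'
from h import *
st()
E
```

```text
clock: 11.4
position: [0.2903, -0.4572, 0.6308]
ee_rot: [0.38, 0.923, -0.025, 0.047]
ft_force: [0.2, 0.3, -2.4]
grip_width: 0.213
t 11.40 pos [ 0.2903 -0.4572  0.6308] toolx [-0.706  0.7   -0.106] y [ 0.705  0.709 -0.01 ] z [ 0.068 -0.082 -0.994] j [ 0.63  0.22  0.45  0.77 -0.13  2.06  1.78] F [ 0.2  0.3 -2.4] M [0.1  0.11 0.01] w 0.213
```

```bash
python3 -m pendant '[[-0.1,0,-0.8,0,1],[-0.2,0,-1.6,0,1],[-0.3,0,-2.4,0,1],[-0.4,0,-3.2,0,1],[-0.5,0,-4,0,1]]';  python3 - <<'E'
from h import *
st()
E
```

```text
clock: 12.02
position: [0.2857, -0.4442, 0.6674]
ee_rot: [0.38, 0.921, -0.046, 0.078]
ft_force: [0.6, 1.0, -4.0]
grip_width: 0.219
t 12.03 pos [ 0.2857 -0.4442  0.6674] toolx [-0.7    0.692 -0.178] y [ 0.706  0.708 -0.025] z [ 0.109 -0.144 -0.984] j [ 0.55  0.18  0.52  0.74 -0.13  2.06  1.77] F [ 0.6  1.  -4. ] M [ 0.26  0.17 -0.01] w 0.219
```

```bash
python3 -m pendant '[[-0.3,0,-1.5,0,1],[-0.6,0,-3,0,1],[-0.9,0,-4.5,0,1],[-1.2,0,-6,0,1],[-1.5,0,-7.5,0,1]]';  python3 - <<'E'
from h import *
st()
E
```

```text
clock: 12.65
position: [0.282, -0.4257, 0.7041]
ee_rot: [0.378, 0.917, -0.066, 0.109]
ft_force: [-0.6, -0.1, -2.3]
grip_width: 0.219
t 12.65 pos [ 0.282  -0.4257  0.7041] toolx [-0.69   0.679 -0.251] y [ 0.708  0.705 -0.039] z [ 0.15  -0.204 -0.967] j [ 0.42  0.14  0.64  0.71 -0.12  2.06  1.76] F [-0.6 -0.1 -2.3] M [0.35 0.25 0.03] w 0.219
```

```bash
python3 -m pendant '[[-1,0,-1.2,0,1],[-2,0,-2.4,0,1],[-3,0,-3.6,0,1],[-4,0,-4.8,0,1],[-5,0,-6,0,1]]';  python3 - <<'E'
from h import *
st()
E
```

```text
clock: 13.28
position: [0.3281, -0.4532, 0.7266]
ee_rot: [0.376, 0.912, -0.085, 0.14]
ft_force: [0.0, 0.2, -3.6]
grip_width: 0.214
t 13.28 pos [ 0.3281 -0.4532  0.7266] toolx [-0.678  0.662 -0.319] y [ 0.71   0.703 -0.05 ] z [ 0.191 -0.26  -0.946] j [ 0.59  0.26  0.5   0.52 -0.18  2.06  1.73] F [ 0.   0.2 -3.6] M [0.42 0.37 0.02] w 0.214
```

```bash
python3 -m pendant '[[-0.4,0,-1.5,0,1],[-0.8,0,-3,0,1],[-1.2,0,-4.5,0,1],[-1.6,0,-6,0,1],[-2,0,-7.5,0,1]]'; python3 -m pendant '[[-0.5,0,-1.5,0,1],[-1,0,-3,0,1],[-1.5,0,-4.5,0,1],[-2,0,-6,0,1],[-2.5,0,-7.5,0,1]]';  python3 - <<'E'
from h import *
st()
E
```

```text
clock: 13.9
position: [0.3095, -0.4155, 0.7666]
ee_rot: [0.374, 0.906, -0.103, 0.17]
ft_force: [0.2, 0.4, -2.5]
grip_width: 0.218
clock: 14.52
position: [0.297, -0.3847, 0.8017]
ee_rot: [0.37, 0.899, -0.12, 0.201]
ft_force: [-0.4, 0.9, -2.4]
grip_width: 0.219
t 14.53 pos [ 0.297  -0.3847  0.8017] toolx [-0.645  0.618 -0.45 ] y [ 0.714  0.697 -0.068] z [ 0.272 -0.365 -0.89 ] j [ 0.12  0.11  0.9   0.54 -0.14  2.06  1.7 ] F [-0.4  0.9 -2.4] M [0.61 0.47 0.03] w 0.219
```

```bash
python3 -m pendant '[[-0.9,-0.5,-0.85,0,1],[-1.8,-1,-1.7,0,1],[-2.7,-1.5,-2.55,0,1],[-3.6,-2,-3.4,0,1],[-4.5,-2.5,-4.2,0,1]]';  python3 - <<'E'
from h import *
st()
E
```

```text
clock: 15.15
position: [0.2829, -0.4439, 0.8225]
ee_rot: [0.368, 0.891, -0.138, 0.227]
ft_force: [-0.2, 0.9, -3.5]
grip_width: 0.215
t 15.15 pos [ 0.2829 -0.4439  0.8225] toolx [-0.626  0.593 -0.506] y [ 0.718  0.691 -0.079] z [ 0.303 -0.413 -0.859] j [ 0.67  0.22  0.53  0.34 -0.26  2.06  1.76] F [-0.2  0.9 -3.5] M [0.73 0.55 0.  ] w 0.215
```

```bash
python3 -m pendant '[[-0.05,-0.9,-0.9,0,1],[-0.1,-1.8,-1.8,0,1],[-0.2,-2.7,-2.8,0,1],[-0.3,-3.6,-3.8,0,1],[-0.4,-4.5,-4.8,0,1]]';  python3 - <<'E'
from h import *
st()
E
```

```text
clock: 15.78
position: [0.1485, -0.4665, 0.8479]
ee_rot: [0.366, 0.882, -0.159, 0.249]
ft_force: [-0.1, 0.4, -2.8]
grip_width: 0.218
t 15.78 pos [ 0.1485 -0.4665  0.8479] toolx [-0.608  0.567 -0.556] y [ 0.725  0.681 -0.098] z [ 0.323 -0.463 -0.825] j [ 1.22  0.16  0.15  0.35 -0.28  2.06  1.94] F [-0.1  0.4 -2.8] M [0.77 0.56 0.04] w 0.218
```

```bash
python3 -m pendant '[[-0.8,-0.7,-0.6,0,1],[-1.4,-1.2,-1.2,0,1]]';  python3 - <<'E'
from h import *
st(); print(go((.40,-.36,.45)))
o=manip.get_obs(); T=R.from_quat(o['ee_rot']).as_matrix(); print('ang to -zp',np.degrees(np.arccos(-T[:,2]@zp)),'toolx psi',np.degrees(np.arctan2(T[:,0]@yp,T[:,0]@xp)))
tgt=np.array([.5461,-.3991,.112])+zp*(.14+.0983-.0187-.098+.0)
print(tgt,go(tgt))
E
```

```text
clock: 16.02
position: [0.1354, -0.4948, 0.8627]
ee_rot: [0.365, 0.874, -0.177, 0.267]
ft_force: [0.2, -0.4, -3.2]
grip_width: 0.218
t 16.02 pos [ 0.1354 -0.4948  0.8627] toolx [-0.591  0.543 -0.596] y [ 0.733  0.671 -0.115] z [ 0.338 -0.505 -0.794] j [ 1.29  0.24  0.23  0.23 -0.41  2.06  1.97] F [ 0.2 -0.4 -3.2] M [ 0.8   0.58 -0.04] w 0.218
[4.075 8.294 8.727]
ang to -zp 2.46301748953958 toolx psi -168.33894164572862
[ 0.50828516 -0.34049397  0.21160889] [ 6.295 11.29  14.128]
```

Run:
```python
from h import *
tgt=np.array([.5461,-.3991,.112])+zp*(.0811+.06)
print(tgt,go((.30,-.40,.6)),go((.40,-.34,.45)),go(tgt+[-.05,.05,.1]))
```

```text
[ 0.5022211  -0.3310958   0.22758235] [2.772 5.36  5.409] [4.347 8.629 8.474] [ 6.201 10.926 10.602]
```

```bash
python3 -m pendant '[[0.5,1.2,0.6,0,1],[1.1,2.4,1.8,0,1],[1.8,3.6,3.2,0,1],[2.4,4.8,4.6,0,1],[2.8,5.6,5.6,0,1]]';  python3 - <<'E'
from h import *
st(); 
o=manip.get_obs(); T=R.from_quat(o['ee_rot']).as_matrix(); print('ang to -zp',np.degrees(np.arccos(-T[:,2]@zp)),'toolx psi',np.degrees(np.arctan2(T[:,0]@yp,T[:,0]@xp)))
tgt=np.array([.5461,-.3991,.112])+zp*(.0811+.06)
print(tgt,go(tgt+[-.05,.05,.1]),go(tgt))
E
```

```text
clock: 16.65
position: [0.2625, -0.4171, 0.6714]
ee_rot: [0.364, 0.874, -0.178, 0.267]
ft_force: [0.8, -0.7, -2.8]
grip_width: 0.222
t 16.65 pos [ 0.2625 -0.4171  0.6714] toolx [-0.592  0.541 -0.597] y [ 0.731  0.672 -0.116] z [ 0.338 -0.505 -0.794] j [ 0.82 -0.31  0.03  1.33  0.09  1.48  1.66] F [ 0.8 -0.7 -2.8] M [ 0.71  0.5  -0.08] w 0.222
ang to -zp 2.523908780737075 toolx psi -168.18477159178642
[ 0.5022211  -0.3310958   0.22758235] [4.161 6.755 6.709] [4.236 7.119 9.748]
```

```bash
python3 -m pendant '[[1,1.6,1.6,0,1],[2,3.2,3.2,0,1],[3,4.8,4.8,0,1],[3.9,6.3,6.3,0,1],[4.1,6.7,6.7,0,1]]';  python3 - <<'E'
from h import *
st(); 
tgt=np.array([.5461,-.3991,.112])+zp*(.0811+.04)
print(tgt,go(tgt))
E
```

```text
clock: 17.27
position: [0.4046, -0.3163, 0.4124]
ee_rot: [0.364, 0.874, -0.178, 0.267]
ft_force: [1.7, -0.9, -2.7]
grip_width: 0.217
t 17.27 pos [ 0.4046 -0.3163  0.4124] toolx [-0.592  0.542 -0.597] y [ 0.732  0.672 -0.116] z [ 0.338 -0.505 -0.794] j [ 0.82 -0.39 -0.35  1.92  0.21  1.02  1.18] F [ 1.7 -0.9 -2.7] M [0.85 0.47 0.03] w 0.217
[ 0.50844064 -0.34073495  0.21119931] [1.133 2.073 5.179]
```

```bash
python3 -m pendant '[[0.5,0.9,1.2,0,1],[1,1.8,2.4,0,1],[1.1,2.1,3.6,0,1],[1.1,2.1,4.6,0,1],[1.1,2.1,4.6,0,1]]';  python3 - <<'E'
from h import *
st(); snap('top','top5'); snap('scene','scene5')
tgt=np.array([.5461,-.3991,.112])+zp*(.0811)
print(tgt,go(tgt))
for n,(x,y) in {'scene':(270,90),'top':(290,140)}.items():
    im=cv2.imread('pics/%s5.png'%n)[y:y+120,x:x+130]; cv2.imwrite('pics/%s5c.png'%n,cv2.resize(im,None,fx=5,fy=5,interpolation=cv2.INTER_CUBIC))
E
```

```text
clock: 17.9
position: [0.5003, -0.3305, 0.2284]
ee_rot: [0.365, 0.875, -0.177, 0.264]
ft_force: [-0.4, -0.3, -3.2]
grip_width: 0.216
t 17.90 pos [ 0.5003 -0.3305  0.2284] toolx [-0.594  0.545 -0.592] y [ 0.732  0.671 -0.117] z [ 0.333 -0.503 -0.798] j [ 0.9  -0.05 -0.6   2.04  0.59  0.7   0.71] F [-0.4 -0.3 -3.2] M [0.86 0.56 0.01] w 0.216
[ 0.52087974 -0.36001325  0.17843323] [ 0.121 -0.     1.618]
```

View pics/scene5c.png

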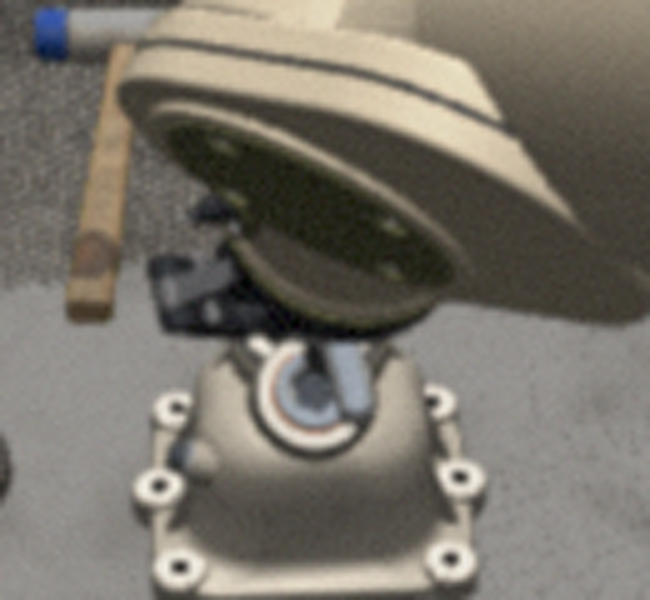

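View pics/top5c.png

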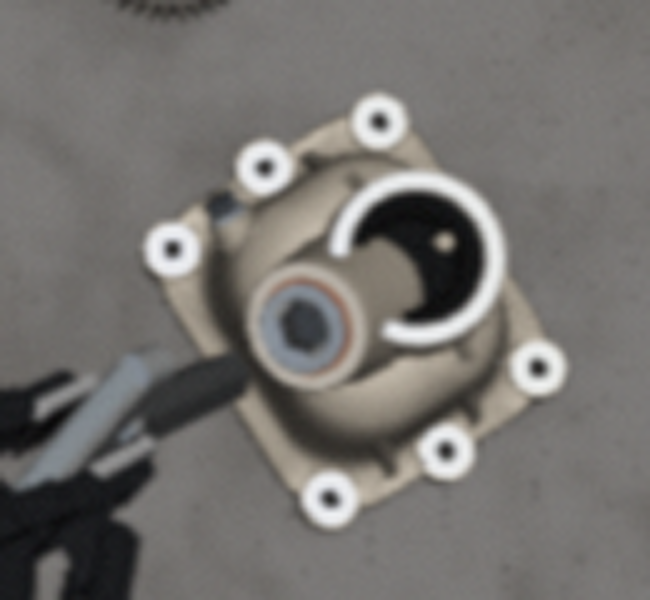

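Run:
```python
from h import *
o=manip.get_obs(); T=R.from_quat(o['ee_rot']).as_matrix(); p=o['position']
tip=p+.0811*T[:,2]; bar=p-.0169*T[:,2]
cr=lambda n,X:((proj(n,X)-np.array((290,140) if n=='top' else (270,90)))*5).round(1)
print('tip',tip,cr('top',tip),'bar',cr('top',bar),'barends',cr('top',bar+.044*T[:,0]),cr('top',bar-.044*T[:,0]))
print('tip scene',cr('scene',tip),'bar',cr('scene',bar),cr('scene',bar+.044*T[:,0]),cr('scene',bar-.044*T[:,0]))
m=np.array([.5461,-.3991,.112]); print('mouth',cr('top',m),cr('scene',m))
M_=(m-tip); print('offset in tool',T.T@M_)
im=cv2.imread('pics/top5.png')[190:240,290:365]; cv2.imwrite('pics/top5d.png',cv2.resize(im,None,fx=10,fy=10,interpolation=cv2.INTER_CUBIC))
```

```text
tip [ 0.52929102 -0.37092371  0.16829986] [229.1 355.2] bar [ 81.8 434.9] barends [  9.4 518.3] [159.1 345.9]
tip scene [317.5 342. ] bar [330.6 294.8] [359.6 411.6] [302.  179.3]
mouth [297.7 325.5] [314.9 386.7]
offset in tool [ 8.35284015e-03 -8.15949367e-05  6.46246326e-02]
```

View pics/top5d.png

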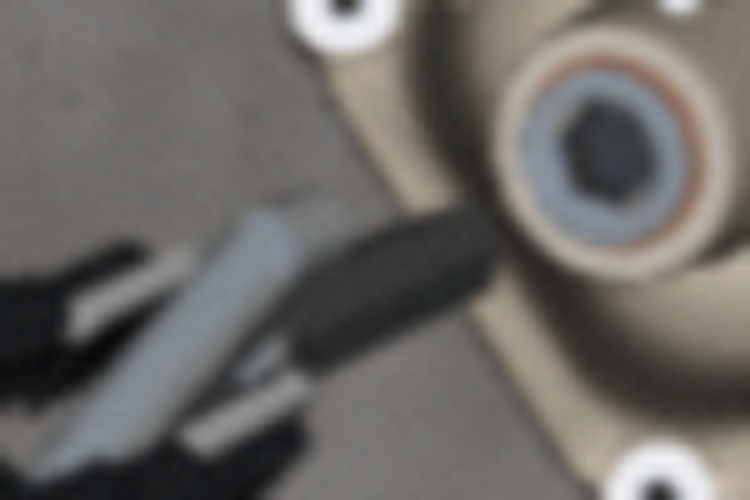

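```bash
python3 -m pendant '[[0.07,0.02,0.5,0,1],[0.14,0.04,1,0,1],[0.14,0.04,1.35,0,1],[0.14,0.04,1.35,0,1]]';  python3 - <<'E'
from h import *
snap('top','top6'); st()
o=manip.get_obs(); T=R.from_quat(o['ee_rot']).as_matrix(); p=o['position']
tip=p+.0811*T[:,2]+.0027*T[:,0]-.0015*T[:,1]; m=np.array([.5461,-.3991,.112]);print('tip off',T.T@(m-tip))
cr=lambda X:((proj('top',X)-np.array((290,170)))*10).round(1)
print(cr(tip),cr(m))
im=cv2.imread('pics/top6.png')[170:230,290:370]; cv2.imwrite('pics/top6d.png',cv2.resize(im,None,fx=10,fy=10,interpolation=cv2.INTER_CUBIC))
E
```

```text
clock: 18.5
position: [0.5183, -0.3535, 0.1874]
ee_rot: [0.364, 0.874, -0.178, 0.268]
ft_force: [0.6, -0.5, -2.7]
grip_width: 0.216
t 18.55 pos [ 0.5186 -0.3533  0.188 ] toolx [-0.591  0.541 -0.598] y [ 0.732  0.671 -0.116] z [ 0.339 -0.507 -0.793] j [ 0.9   0.07 -0.59  2.04  0.76  0.64  0.57] F [ 0.5 -0.  -2.3] M [0.9  0.56 0.07] w 0.219
tip off [ 0.00178942 -0.00026896  0.01169306]
[571.8 359.3] [595.4 351. ]
```

View pics/top6d.png

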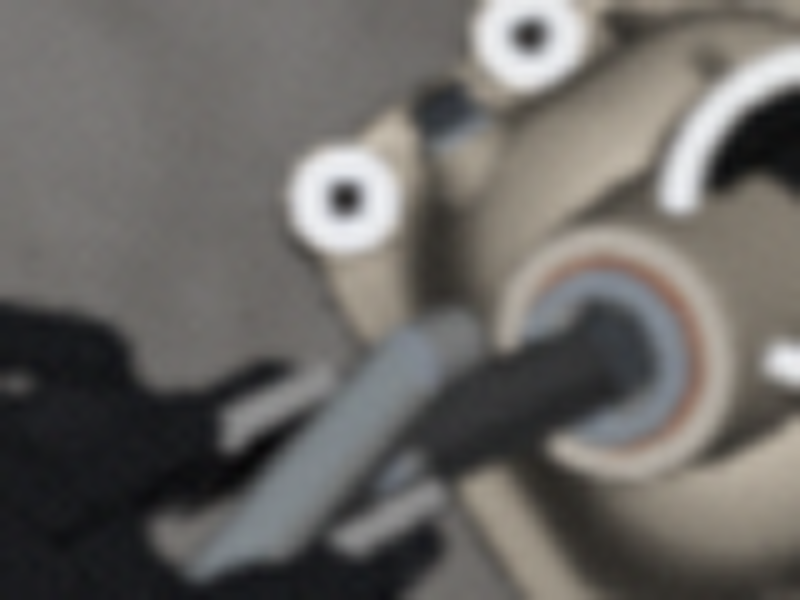

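```bash
python3 -m pendant '[[0.04,0,0.15,0,1],[0.04,0,0.25,0,1],[0.04,0,0.3,0,1]]';  cat >> h.py <<'E'
def rel():
    o=manip.get_obs(); T=R.from_quat(o['ee_rot']).as_matrix(); p=o['position']
    tip=p+.0811*T[:,2]+.0027*T[:,0]-.0015*T[:,1]; m=np.array([.5461,-.3991,.112])
    F=T.T@(o['ft_force']-np.array([0,0,-2.7])); print('t %.2f tip-mouth in plug axes mm'%o['clock'],(np.array([xp,yp,zp])@(tip-m)*1000).round(1),'F tool',F.round(1),'M tool',(T.T@o['torque']).round(2),'psi %.1f'%(180+np.degrees(np.arctan2(T[:,0]@yp,T[:,0]@xp))),'tilt err %.1f'%np.degrees(np.arccos(-T[:,2]@zp)),'j7 %.2f'%o['joint_pos'][6],'w %.3f'%o['grip_width'])
E
python3 - <<'E'
from h import *
rel()
E
```

```text
clock: 18.92
position: [0.5215, -0.359, 0.1763]
ee_rot: [0.364, 0.874, -0.178, 0.268]
ft_force: [-0.4, -0.6, -1.6]
grip_width: 0.217
t 18.93 tip-mouth in plug axes mm [-0.5 -0.2 -1.5] F tool [-0.8 -0.8 -0.7] M tool [-0.22  0.95  0.  ] psi 11.7 tilt err 2.5 j7 0.54 w 0.217
```

```bash
python3 -m pendant '[[0,0,0.05,0,1],[0,0,0.08,0,1]]';  python3 - <<'E'
from h import *
rel()
E
python3 -m pendant '[[0,0,0.05,0,1],[0,0,0.08,0,1]]';  python3 - <<'E'
from h import *
rel()
E
```

```text
clock: 19.18
position: [0.5232, -0.3604, 0.1747]
ee_rot: [0.364, 0.874, -0.178, 0.268]
ft_force: [-5.3, 6.4, 7.4]
grip_width: 0.219
t 19.18 tip-mouth in plug axes mm [ 0.4  0.6 -4. ] F tool [  0.5  -0.7 -13.1] M tool [0.1  1.06 0.01] psi 11.7 tilt err 2.6 j7 0.53 w 0.219
clock: 19.42
position: [0.5252, -0.3619, 0.1736]
ee_rot: [0.364, 0.874, -0.178, 0.269]
ft_force: [-9.6, 11.3, 17.3]
grip_width: 0.22
t 19.43 tip-mouth in plug axes mm [ 1.9  1.5 -6.2] F tool [ -0.3  -1.8 -24.8] M tool [ 0.41  1.05 -0.05] psi 11.7 tilt err 2.8 j7 0.52 w 0.220
```

```bash
python3 -m pendant '[[0,0,-0.08,0,1],[0,0,-0.08,0,1]]';  python3 - <<'E'
from h import *
rel()
E
```

```text
clock: 19.68
position: [0.5221, -0.3605, 0.173]
ee_rot: [0.365, 0.874, -0.178, 0.267]
ft_force: [2.2, -2.0, -7.0]
grip_width: 0.218
t 19.68 tip-mouth in plug axes mm [-1.1 -0.5 -5.1] F tool [0.2 0.7 5.2] M tool [-0.33  0.92 -0.02] psi 11.7 tilt err 2.5 j7 0.53 w 0.218
```

```bash
python3 -m pendant '[[0,0,0.06,0.5,1],[0,0,0.06,1,1]]';  python3 - <<'E'
from h import *
rel()
E
python3 -m pendant '[[0,0,0,0.5,1],[0,0,0,1,1]]';  python3 - <<'E'
from h import *
rel()
E
```

```text
clock: 19.92
position: [0.5242, -0.3616, 0.1732]
ee_rot: [0.41, 0.853, -0.164, 0.278]
ft_force: [-3.6, 3.1, 5.3]
grip_width: 0.218
t 19.93 tip-mouth in plug axes mm [ 0.7  1.  -6.2] F tool [-1.2 -1.3 -9.1] M tool [ 0.21  0.96 -0.26] psi 5.6 tilt err 2.7 j7 0.42 w 0.218
clock: 20.18
position: [0.5238, -0.3617, 0.1728]
ee_rot: [0.454, 0.831, -0.149, 0.285]
ft_force: [-2.7, 2.8, 3.1]
grip_width: 0.213
t 20.18 tip-mouth in plug axes mm [ 0.2  0.9 -6.4] F tool [-0.6 -0.7 -6.9] M tool [ 0.33  1.01 -0.18] psi 359.6 tilt err 2.6 j7 0.32 w 0.213
```

```bash
python3 -m pendant '[[0,0,0.05,0.4,1],[0,0,0.05,0.8,1]]';  python3 - <<'E'
from h import *
rel()
E
python3 -m pendant '[[0,0,0.03,0.5,1],[0,0,0.03,1,1]]';  python3 - <<'E'
from h import *
rel(); snap('top','top7')
im=cv2.imread('pics/top7.png')[170:230,290:370]; cv2.imwrite('pics/top7d.png',cv2.resize(im,None,fx=10,fy=10,interpolation=cv2.INTER_CUBIC))
E
```

```text
clock: 20.42
position: [0.5248, -0.3627, 0.1718]
ee_rot: [0.488, 0.811, -0.137, 0.292]
ft_force: [-6.1, 5.6, 6.5]
grip_width: 0.215
t 20.43 tip-mouth in plug axes mm [ 0.7  1.4 -8. ] F tool [  0.6  -2.  -12.2] M tool [ 0.55  0.96 -0.11] psi 354.8 tilt err 2.7 j7 0.23 w 0.215
clock: 20.68
position: [0.5247, -0.3635, 0.1701]
ee_rot: [0.531, 0.784, -0.121, 0.298]
ft_force: [-2.0, 1.0, 0.1]
grip_width: 0.219
t 20.68 tip-mouth in plug axes mm [ 0.   1.2 -9.7] F tool [-0.4 -1.  -3.4] M tool [ 0.46  0.9  -0.1 ] psi 348.8 tilt err 2.6 j7 0.12 w 0.219
```

View pics/top7d.png

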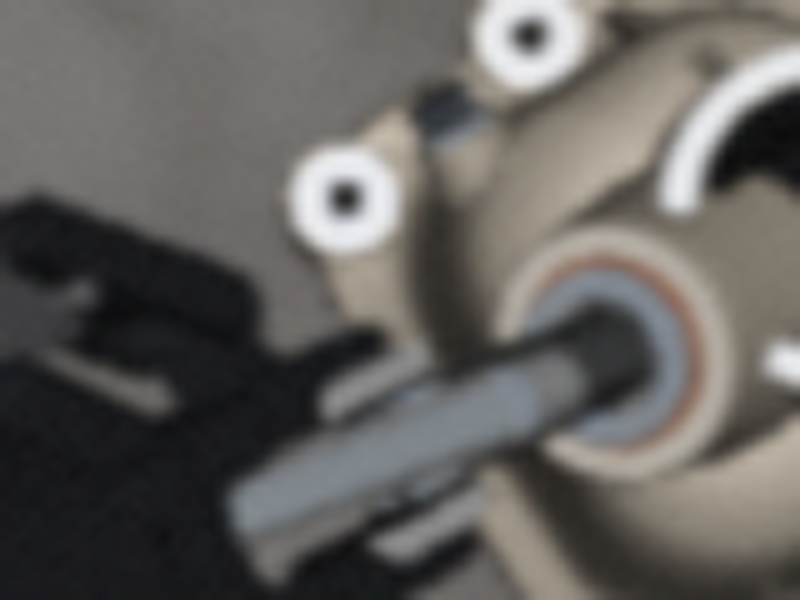

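```bash
python3 -m pendant '[[0,0,0.06,0,1],[0,0,0.12,0,1]]';  python3 - <<'E'
from h import *
rel()
E
python3 -m pendant '[[0,0,0.05,0,1],[0,0,0.08,0,1]]';  python3 - <<'E'
from h import *
rel()
E
```

```text
clock: 20.98
position: [0.5263, -0.366, 0.166]
ee_rot: [0.53, 0.785, -0.122, 0.298]
ft_force: [-12.1, 10.7, 18.3]
grip_width: 0.215
t 20.98 tip-mouth in plug axes mm [  0.    1.1 -14.8] F tool [ -1.2  -4.  -26.2] M tool [1.19 0.78 0.05] psi 348.9 tilt err 2.6 j7 0.11 w 0.215
clock: 21.22
position: [0.5288, -0.3674, 0.1669]
ee_rot: [0.529, 0.784, -0.122, 0.3]
ft_force: [-27.6, 25.2, 41.1]
grip_width: 0.212
t 21.23 tip-mouth in plug axes mm [  3.    2.5 -15.5] F tool [ -0.   -9.1 -56.9] M tool [ 2.7   1.09 -0.02] psi 349.0 tilt err 2.9 j7 0.11 w 0.212
```

```bash
python3 -m pendant '[[0,0,-0.1,0,1],[0,0,-0.1,0,1]]';  python3 - <<'E'
from h import *
rel(); st()
E
```

```text
clock: 21.48
position: [0.5257, -0.3656, 0.1663]
ee_rot: [0.53, 0.785, -0.122, 0.298]
ft_force: [-4.4, 3.6, 5.5]
grip_width: 0.221
t 21.48 tip-mouth in plug axes mm [ -0.4   0.9 -14.2] F tool [-1.  -1.5 -9.8] M tool [ 0.8   0.8  -0.05] psi 348.9 tilt err 2.6 j7 0.11 w 0.221
t 21.48 pos [ 0.5257 -0.3656  0.1663] toolx [-0.261  0.759 -0.596] y [0.904 0.409 0.124] z [ 0.338 -0.506 -0.793] j [ 0.87  0.13 -0.56  2.03  0.83  0.61  0.11] F [-4.4  3.6  5.5] M [ 0.5   0.96 -0.34] w 0.221
```

```bash
python3 -m pendant '[[0,0,0,0.8,1],[0,0,0,1.6,1],[0,0,0,2.4,1],[0,0,0,3.2,1],[0,0,0,4,1]]';  python3 - <<'E'
from h import *
rel()
E
```

```text
clock: 22.1
position: [0.5255, -0.3657, 0.1659]
ee_rot: [0.682, 0.657, -0.057, 0.316]
ft_force: [-4.8, -0.0, 2.3]
grip_width: 0.216
t 22.10 tip-mouth in plug axes mm [ -0.8   1.9 -14.5] F tool [-3.1 -2.7 -5.6] M tool [ 1.14  0.34 -0.38] psi 324.8 tilt err 2.5 j7 -0.30 w 0.216
```

```bash
python3 -m pendant '[[0,0,0.01,0.8,1],[0,0,0.01,1.6,1],[0,0,0.01,2.4,1],[0,0,0.01,3.2,1]]';  python3 - <<'E'
from h import *
rel()
E
```

```text
clock: 22.6
position: [0.5258, -0.3657, 0.1659]
ee_rot: [0.782, 0.534, -0.003, 0.321]
ft_force: [-6.1, 3.5, 6.4]
grip_width: 0.215
t 22.60 tip-mouth in plug axes mm [ -0.3   3.1 -14.6] F tool [ -2.9  -1.4 -11.1] M tool [ 1.42 -0.05 -0.36] psi 305.6 tilt err 2.5 j7 -0.64 w 0.215
```

```bash
python3 -m pendant '[[0,0,0,0.7,1],[0,0,0,1.4,1],[0,0,0,2,1]]';  python3 - <<'E'
from h import *
rel()
E
python3 -m pendant '[[0,0,0,0.7,1],[0,0,0,1.4,1]]';  python3 - <<'E'
from h import *
rel()
E
```

```text
clock: 22.98
position: [0.5259, -0.3658, 0.1659]
ee_rot: [0.834, 0.449, 0.03, 0.32]
ft_force: [-4.4, 2.9, 4.7]
grip_width: 0.22
t 22.98 tip-mouth in plug axes mm [  0.2   3.7 -14.6] F tool [-2.1 -0.2 -8.9] M tool [ 1.16 -0.32 -0.35] psi 293.6 tilt err 2.6 j7 -0.84 w 0.220
clock: 23.22
position: [0.526, -0.3659, 0.166]
ee_rot: [0.864, 0.387, 0.054, 0.317]
ft_force: [-4.8, 2.1, 5.2]
grip_width: 0.215
t 23.23 tip-mouth in plug axes mm [  0.5   4.1 -14.6] F tool [-3.1  0.5 -8.9] M tool [ 1.01 -0.45 -0.38] psi 285.2 tilt err 2.6 j7 -0.99 w 0.215
```

```bash
python3 -m pendant '[[0,0,0,0.7,1],[0,0,0,1.2,1]]';  python3 - <<'E'
from h import *
rel()
E
python3 -m pendant '[[0,0,0,0.5,1],[0,0,0,1,1]]';  python3 - <<'E'
from h import *
rel()
E
```

```text
clock: 23.48
position: [0.5259, -0.3659, 0.1659]
ee_rot: [0.887, 0.332, 0.073, 0.313]
ft_force: [-5.2, 2.3, 5.9]
grip_width: 0.216
t 23.48 tip-mouth in plug axes mm [  0.8   4.2 -14.6] F tool [-3.2  1.  -9.7] M tool [ 0.99 -0.67 -0.52] psi 278.1 tilt err 2.6 j7 -1.11 w 0.216
clock: 23.72
position: [0.5258, -0.3659, 0.1659]
ee_rot: [0.903, 0.286, 0.089, 0.309]
ft_force: [-5.0, 3.0, 4.2]
grip_width: 0.221
t 23.73 tip-mouth in plug axes mm [  1.    4.4 -14.6] F tool [-2.5 -0.1 -8.7] M tool [ 0.92 -0.8  -0.76] psi 272.1 tilt err 2.6 j7 -1.22 w 0.221
```

```bash
python3 -m pendant '[[0,0,0,0.5,1],[0,0,0,1,1]]';  python3 - <<'E'
from h import *
rel()
E
python3 -m pendant '[[0,0,0,0.5,1],[0,0,0,1,1]]';  python3 - <<'E'
from h import *
rel()
E
```

```text
clock: 23.98
position: [0.5258, -0.366, 0.1659]
ee_rot: [0.916, 0.238, 0.105, 0.304]
ft_force: [-5.2, 2.0, 5.0]
grip_width: 0.218
t 23.98 tip-mouth in plug axes mm [  1.3   4.4 -14.6] F tool [-3.1  1.3 -8.9] M tool [ 0.74 -0.95 -0.72] psi 266.1 tilt err 2.6 j7 -1.32 w 0.218
clock: 24.22
position: [0.5258, -0.366, 0.1659]
ee_rot: [0.928, 0.19, 0.121, 0.298]
ft_force: [-4.5, 2.4, 5.3]
grip_width: 0.216
t 24.23 tip-mouth in plug axes mm [  1.7   4.5 -14.6] F tool [-2.1  1.7 -9.1] M tool [ 0.49 -0.98 -0.47] psi 260.1 tilt err 2.6 j7 -1.43 w 0.216
```

Run:
```python
from h import *
for n,(x,y) in {'scene':(290,130),'top':(290,170)}.items():
    snap(n,n+'8')
    im=cv2.imread('pics/%s8.png'%n)[y:y+60,x:x+80]; cv2.imwrite('pics/%s8d.png'%n,cv2.resize(im,None,fx=10,fy=10,interpolation=cv2.INTER_CUBIC))
o=manip.get_obs(); T=R.from_quat(o['ee_rot']).as_matrix(); p=o['position']
cr=lambda X:((proj('top',X)-np.array((290,170)))*10).round(1)
bar=p-.0169*T[:,2]
print(cr(bar),cr(bar+.044*T[:,0]),cr(bar-.044*T[:,0]))
```

```text
[383.2 456.6] [278.8 225.6] [487.4 687.2]
```

View pics/top8d.png

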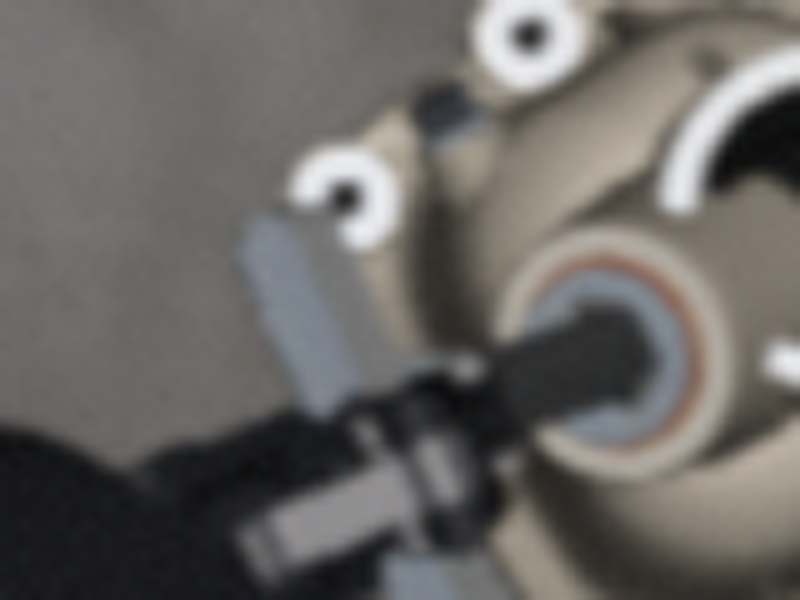

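View pics/scene8d.png

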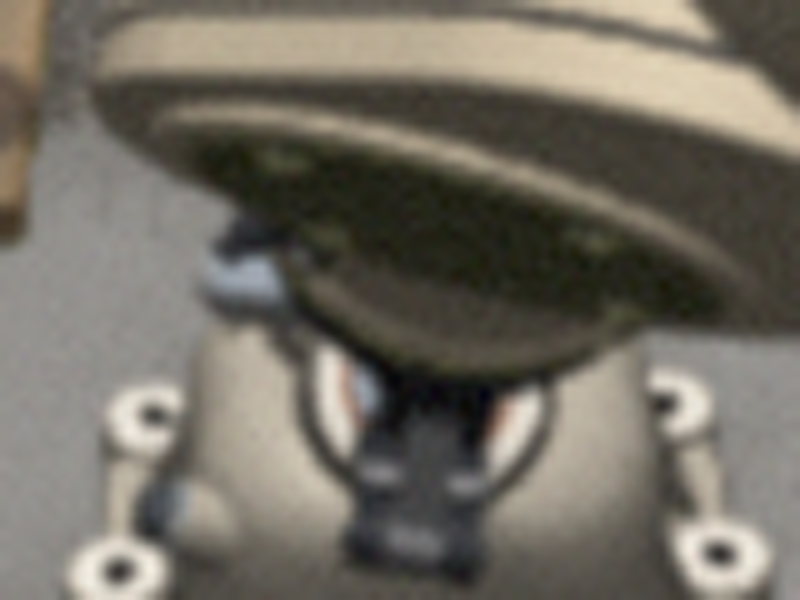

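Run:
```python
from h import *
z=np.load('pics/top8.npz'); X=cloud('top',z['d']); 
o=manip.get_obs(); T=R.from_quat(o['ee_rot']).as_matrix(); p=o['position']
L=(X-p)@T*1000  # tool coords mm
p_=z['p'].astype(int)
m=(abs(L[...,0])<50)&(abs(L[...,0])>16)&(abs(L[...,1])<15)&(L[...,2]>-32)&(L[...,2]<0)
for i in np.argwhere(m)[::6]: print(i, L[i[0],i[1]].round(1), p_[i[0],i[1]])
```

```text
[190 320] [ 46.6   2.8 -11.8] [158 159 162]
[191 319] [ 45.6   3.3 -16.6] [111 110 110]
[192 316] [ 46.1   1.6 -23.8] [124 130 135]
[192 322] [ 41.9   5.7 -13. ] [116 116 116]
[193 317] [ 43.8   4.  -25.8] [126 133 143]
[193 323] [ 39.6   5.6 -11.2] [132 132 134]
[194 318] [ 41.6   4.8 -25.5] [124 131 141]
[194 324] [ 37.3   5.9 -10.1] [154 154 157]
[195 318] [ 40.    3.6 -25. ] [127 133 142]
[195 324] [ 35.8   6.6 -12.4] [124 124 124]
[196 318] [ 38.5   3.1 -25.6] [124 132 141]
[196 324] [ 34.2   6.1 -13. ] [118 118 118]
[197 319] [ 36.2   4.  -25.4] [124 132 141]
[197 325] [ 31.9   6.4 -12. ] [125 124 123]
[198 319] [ 34.6   3.4 -25.7] [127 134 143]
[198 325] [ 30.3   5.9 -12.4] [120 120 120]
[199 319] [ 33.1   2.6 -25.7] [125 132 143]
[199 325] [ 28.7   5.4 -13. ] [117 119 118]
[200 319] [ 31.5   0.8 -24.3] [125 133 141]
[200 325] [ 27.2   6.5 -15.9] [115 115 115]
[201 319] [ 29.9   0.8 -25.7] [126 133 142]
[201 325] [ 25.6   6.8 -17.6] [115 115 115]
[202 319] [ 28.4   0.5 -26.6] [128 136 143]
[202 325] [ 24.1   6.4 -18.3] [116 115 116]
[203 319] [ 26.8  -0.4 -26.4] [127 134 143]

[... 701 characters left out ...]
0]
[229 337] [-26.4   9.9 -24.3] [113 115 114]
[230 331] [-23.7   1.5 -29.8] [123 130 139]
[230 337] [-27.9   9.5 -25. ] [113 115 115]
[231 331] [-25.2   1.3 -30.8] [122 128 138]
[231 337] [-29.3  10.2 -27.2] [114 116 118]
[232 331] [-26.9  -0.2 -29.8] [124 132 139]
[232 337] [-31.    8.5 -26. ] [116 120 124]
[233 331] [-28.4  -0.3 -31. ] [122 128 135]
[233 337] [-32.2   9.8 -29.2] [118 122 128]
[234 331] [-30.1  -1.9 -29.8] [119 123 129]
[234 337] [-34.1   7.3 -26.7] [115 122 129]
[235 332] [-32.4  -1.1 -29.4] [120 126 132]
[235 339] [-37.3   8.1 -23.6] [90 91 90]
[236 335] [-35.6   4.9 -31.3] [121 127 132]
[237 333] [-36.1  -0.3 -30.3] [ 96  99 101]
[238 334] [-38.6  -1.1 -27.7] [98 98 96]
```

```bash
python3 -m pendant '[[0,0,0,-0.6,1],[0,0,0,-1.2,1],[0,0,0,-1.2,1]]' 120;  python3 - <<'E'
from h import *
rel()
E
python3 -m pendant '[[0,0,0,0.4,1],[0,0,0,0.8,1]]';  python3 - <<'E'
from h import *
rel()
E
python3 -m pendant '[[0,0,0,0.4,1],[0,0,0,0.8,1]]';  python3 - <<'E'
from h import *
rel()
E
```

```text
clock: 24.7
position: [0.5258, -0.366, 0.1661]
ee_rot: [0.914, 0.248, 0.102, 0.305]
ft_force: [-7.1, 3.6, 7.2]
grip_width: 0.196
t 24.70 tip-mouth in plug axes mm [  1.4   4.3 -14.5] F tool [ -3.9   0.8 -12.1] M tool [ 0.92 -0.94  0.13] psi 267.4 tilt err 2.6 j7 -1.30 w 0.196
clock: 24.95
position: [0.5257, -0.3661, 0.1661]
ee_rot: [0.924, 0.209, 0.115, 0.3]
ft_force: [-7.9, 3.1, 6.9]
grip_width: 0.201
t 24.95 tip-mouth in plug axes mm [  1.7   4.4 -14.5] F tool [ -4.7   1.  -11.9] M tool [ 0.62 -1.14 -0.27] psi 262.5 tilt err 2.6 j7 -1.38 w 0.201
clock: 25.2
position: [0.5258, -0.366, 0.1661]
ee_rot: [0.931, 0.17, 0.127, 0.295]
ft_force: [-6.0, 3.2, 6.8]
grip_width: 0.194
t 25.20 tip-mouth in plug axes mm [  1.9   4.5 -14.5] F tool [ -2.9   1.7 -11.2] M tool [ 0.52 -1.18 -0.51] psi 257.7 tilt err 2.6 j7 -1.47 w 0.194
```

```bash
python3 -m pendant '[[0,0,0,0.4,1],[0,0,0,0.8,1]]';  python3 - <<'E'
from h import *
rel()
E
python3 -m pendant '[[0,0,0,0.4,1],[0,0,0,0.8,1]]';  python3 - <<'E'
from h import *
rel(); snap('top','top9')
z=np.load('pics/top9.npz'); X=cloud('top',z['d']); 
o=manip.get_obs(); T=R.from_quat(o['ee_rot']).as_matrix(); p=o['position']
L=(X-p)@T*1000
m=(abs(L[...,0])<44)&(abs(L[...,0])>18)&(L[...,1]>3)&(L[...,1]<15)&(L[...,2]>-24)&(L[...,2]<-8)
Q=L[m]; A=np.c_[Q[:,0],Q[:,2],np.ones(len(Q))]; c=np.linalg.lstsq(A,Q[:,1],rcond=None)[0]; print(len(Q),c)
im=cv2.imread('pics/top9.png')[170:240,290:370]; cv2.imwrite('pics/top9d.png',cv2.resize(im,None,fx=8,fy=8,interpolation=cv2.INTER_CUBIC))
E
```

```text
clock: 25.45
position: [0.5257, -0.3663, 0.1662]
ee_rot: [0.938, 0.131, 0.14, 0.29]
ft_force: [-5.6, 2.3, 6.4]
grip_width: 0.198
t 25.45 tip-mouth in plug axes mm [  2.4   4.4 -14.4] F tool [ -2.8   2.5 -10.3] M tool [ 0.32 -1.21 -0.16] psi 252.9 tilt err 2.6 j7 -1.55 w 0.198
clock: 25.7
position: [0.5257, -0.3664, 0.1662]
ee_rot: [0.942, 0.091, 0.152, 0.284]
ft_force: [-5.7, 1.4, 6.7]
grip_width: 0.195
t 25.70 tip-mouth in plug axes mm [  2.7   4.4 -14.5] F tool [ -2.8   3.7 -10.1] M tool [ 0.05 -1.26 -0.16] psi 248.1 tilt err 2.6 j7 -1.63 w 0.195
92 [-0.02708011 -0.00919055  6.87434982]
```

View pics/top9d.png

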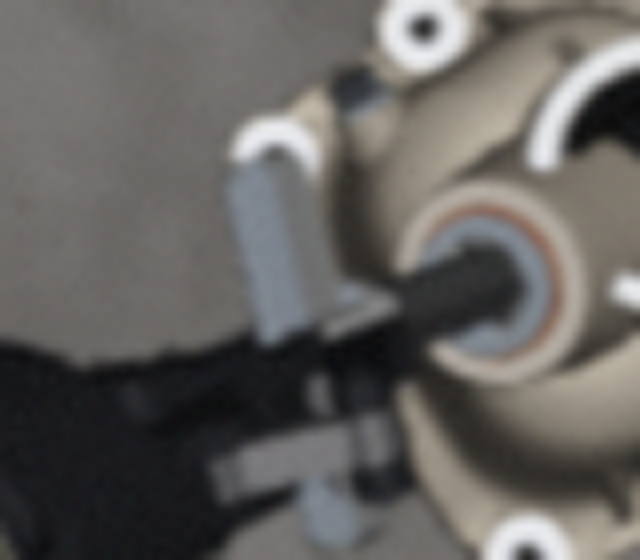

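```bash
python3 -m pendant '[[0,0,0,0.5,1],[0,0,0,1,1]]';  python3 - <<'E'
from h import *
rel()
E
python3 -m pendant '[[0,0,0,0.5,1],[0,0,0,1,1]]';  python3 - <<'E'
from h import *
rel()
E
python3 -m pendant '[[0,0,0,0.5,1],[0,0,0,1,1]]';  python3 - <<'E'
from h import *
rel()
E
```

```text
clock: 26.0
position: [0.5257, -0.3664, 0.1663]
ee_rot: [0.946, 0.041, 0.166, 0.275]
ft_force: [-5.7, 2.6, 6.0]
grip_width: 0.193
t 26.00 tip-mouth in plug axes mm [  3.1   4.4 -14.5] F tool [ -2.4   2.5 -10.1] M tool [-0.06 -1.21 -0.08] psi 242.1 tilt err 2.6 j7 -1.74 w 0.193
clock: 26.25
position: [0.5257, -0.3664, 0.1662]
ee_rot: [0.947, -0.008, 0.18, 0.266]
ft_force: [-7.2, 2.4, 5.9]
grip_width: 0.195
t 26.25 tip-mouth in plug axes mm [  3.3   4.3 -14.5] F tool [ -3.6   3.1 -10.5] M tool [-0.07 -1.34 -0.1 ] psi 236.1 tilt err 2.6 j7 -1.84 w 0.195
clock: 26.5
position: [0.5255, -0.3666, 0.1663]
ee_rot: [0.945, -0.058, 0.194, 0.257]
ft_force: [-7.4, 1.6, 6.1]
grip_width: 0.192
t 26.50 tip-mouth in plug axes mm [  3.8   3.9 -14.5] F tool [ -3.3   4.2 -10.3] M tool [-0.55 -1.41 -0.16] psi 230.1 tilt err 2.6 j7 -1.95 w 0.192
```

```bash
python3 -m pendant '[[0,0,0,0.4,1],[0,0,0,0.8,1]]';  python3 - <<'E'
from h import *
rel()
E
python3 -m pendant '[[0,0,0,0.4,1],[0,0,0,0.8,1]]';  python3 - <<'E'
from h import *
rel()
E
```

```text
clock: 26.75
position: [0.5253, -0.3668, 0.1663]
ee_rot: [0.942, -0.097, 0.204, 0.248]
ft_force: [-6.9, 1.2, 6.8]
grip_width: 0.194
t 26.75 tip-mouth in plug axes mm [  4.1   3.6 -14.5] F tool [ -2.1   5.  -10.5] M tool [-0.7  -1.51 -0.18] psi 225.3 tilt err 2.6 j7 -2.03 w 0.194
clock: 27.0
position: [0.5251, -0.3668, 0.1662]
ee_rot: [0.937, -0.136, 0.214, 0.24]
ft_force: [-8.5, 2.1, 7.1]
grip_width: 0.197
t 27.00 tip-mouth in plug axes mm [  4.2   3.4 -14.5] F tool [ -3.1   5.1 -11.8] M tool [-0.9  -1.61 -0.44] psi 220.5 tilt err 2.6 j7 -2.11 w 0.197
```

```bash
python3 -m pendant '[[0,0,0,0.3,1],[0,0,0,0.5,1]]';  python3 - <<'E'
from h import *
rel()
E
python3 -m pendant '[[0,0,0,0.3,1],[0,0,0,0.5,1]]';  python3 - <<'E'
from h import *
rel()
E
```

```text
clock: 27.25
position: [0.525, -0.3668, 0.1661]
ee_rot: [0.933, -0.161, 0.22, 0.234]
ft_force: [-8.4, 2.2, 7.4]
grip_width: 0.197
t 27.25 tip-mouth in plug axes mm [  4.2   3.2 -14.5] F tool [ -2.7   5.3 -12. ] M tool [-1.04 -1.62 -0.5 ] psi 217.5 tilt err 2.6 j7 -2.16 w 0.197
clock: 27.5
position: [0.5249, -0.3668, 0.166]
ee_rot: [0.929, -0.185, 0.226, 0.228]
ft_force: [-10.2, 2.9, 7.0]
grip_width: 0.195
t 27.50 tip-mouth in plug axes mm [  4.3   3.1 -14.5] F tool [ -4.2   5.5 -12.6] M tool [-1.1  -1.7  -0.69] psi 214.6 tilt err 2.5 j7 -2.22 w 0.195
```

```bash
python3 -m pendant '[[0,0,0,-0.7,1],[0,0,0,-1.4,1],[0,0,-0.03,-1.4,1]]';  python3 - <<'E'
from h import *
rel(); T=R.from_quat(manip.get_obs()['ee_rot']).as_matrix(); print(T.T@zp); st()
E
```

```text
clock: 27.88
position: [0.524, -0.3664, 0.1659]
ee_rot: [0.94, -0.116, 0.208, 0.244]
ft_force: [0.6, -9.0, -8.6]
grip_width: 0.191
t 27.88 tip-mouth in plug axes mm [  3.    2.7 -14.2] F tool [-1.1  5.1  9.4] M tool [-0.66 -1.23  0.02] psi 223.0 tilt err 2.4 j7 -2.07 w 0.191
[ 0.03541324  0.02390217 -0.99908688]
t 27.88 pos [ 0.524  -0.3664  0.1659] toolx [ 0.886 -0.117  0.448] y [-0.32  -0.854  0.41 ] z [ 0.335 -0.507 -0.794] j [ 0.75  0.11 -0.42  2.04  0.81  0.6  -2.07] F [ 0.6 -9.  -8.6] M [-0.19  1.11 -0.82] w 0.191
```

```bash
python3 -m pendant '[[0,0,-0.1,0,1],[0.01,0,-0.2,0,1]]';  python3 - <<'E'
from h import *
rel()
E
```

```text
clock: 28.12
position: [0.5204, -0.3628, 0.1706]
ee_rot: [0.94, -0.117, 0.207, 0.243]
ft_force: [1.0, -9.7, -10.0]
grip_width: 0.192
t 28.12 tip-mouth in plug axes mm [ 1.3  1.4 -7.5] F tool [-1.2  4.9 11.1] M tool [-0.7  -1.23 -0.04] psi 222.9 tilt err 2.3 j7 -2.05 w 0.192
```

```bash
python3 -m pendant '[[0.01,0.02,-0.15,0,1],[0.02,0.03,-0.3,0,1],[0.03,0.03,-0.6,0,1],[0.04,0.03,-1.2,0,1]]';  python3 - <<'E'
from h import *
rel();st(); snap('top','top10')
im=cv2.imread('pics/top10.png')[150:240,270:390]; cv2.imwrite('pics/top10d.png',cv2.resize(im,None,fx=6,fy=6,interpolation=cv2.INTER_CUBIC))
E
```

```text
clock: 28.62
position: [0.5077, -0.3371, 0.2126]
ee_rot: [0.94, -0.116, 0.21, 0.243]
ft_force: [-0.4, -0.2, -2.6]
grip_width: 0.195
t 28.62 tip-mouth in plug axes mm [ 2.4  5.1 43.3] F tool [-0.3  0.3 -0.1] M tool [ 0.73 -0.76  0.01] psi 223.0 tilt err 2.5 j7 -1.95 w 0.195
t 28.62 pos [ 0.5077 -0.3371  0.2126] toolx [ 0.885 -0.116  0.45 ] y [-0.319 -0.855  0.408] z [ 0.338 -0.505 -0.794] j [ 0.75 -0.01 -0.45  2.05  0.65  0.68 -1.95] F [-0.4 -0.2 -2.6] M [0.89 0.56 0.01] w 0.195
```

View pics/top10d.png

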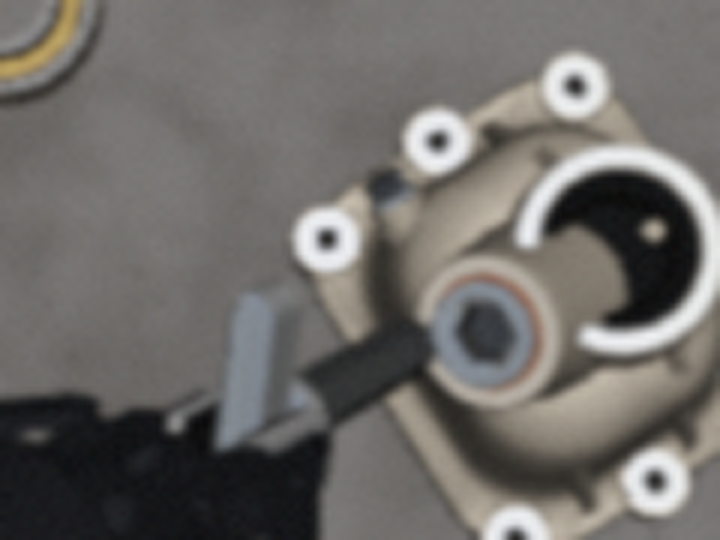

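```bash
cat > hexph.py <<'E'
from h import *
def ph(tag,n='top',u=350.8,v=205.4,show=None):
    S=400;mm=.03; g=np.linspace(-mm/2,mm/2,S); U,V=np.meshgrid(g,g)
    im=np.load('pics/%s.npz'%tag)['p']
    M=ray(n,u,v,.112)
    W=M+U[...,None]*xp-V[...,None]*yp
    # socket at about 4 mm depth
    q=proj(n,W).astype(np.float32)
    r=cv2.remap(im,q[...,0],q[...,1],cv2.INTER_CUBIC)
    gy=cv2.cvtColor(r,cv2.COLOR_RGB2GRAY).astype(float)
    out=[]
    for th in(75,85,95,105,115):
        m=(gy<th).astype(np.uint8); k,l,s,c=cv2.connectedComponentsWithStats(m); i=l[200,200] or 1+np.argmax(s[1:,4])
        mm_=(l==i); yy,xx=np.nonzero(mm_); cx,cy=xx.mean(),yy.mean()
        rr=np.hypot(xx-cx,yy-cy); a_=np.arctan2(-(yy-cy),xx-cx)
        # weight by radius^6
        z=(rr**4*np.exp(6j*a_)).sum()/(rr**4).sum(); out.append((th,mm_.sum(),round(np.degrees(np.angle(z))/6,1),round(abs(z),3)))
    if show: cv2.imwrite(show,r[:,:,::-1])
    return out
E
python3 - <<'E'
from hexph import *
print(ph('top0',show='pics/hx0.png')); print(ph('top1'));print(ph('top10',show='pics/hx10.png'))
cv2.imwrite('pics/hx.png',np.hstack([cv2.imread('pics/hx0.png'),cv2.imread('pics/hx10.png')]))
E
```

```text
[(75, np.int64(45385), np.float64(10.6), np.float64(0.117)), (85, np.int64(51479), np.float64(10.8), np.float64(0.097)), (95, np.int64(57443), np.float64(11.1), np.float64(0.087)), (105, np.int64(63971), np.float64(11.7), np.float64(0.084)), (115, np.int64(71615), np.float64(12.7), np.float64(0.075))]
[(75, np.int64(46786), np.float64(11.3), np.float64(0.114)), (85, np.int64(52848), np.float64(11.4), np.float64(0.095)), (95, np.int64(59038), np.float64(11.8), np.float64(0.087)), (105, np.int64(66014), np.float64(12.6), np.float64(0.081)), (115, np.int64(74447), np.float64(13.4), np.float64(0.068))]
[(75, np.int64(43864), np.float64(25.6), np.float64(0.13)), (85, np.int64(50002), np.float64(26.4), np.float64(0.122)), (95, np.int64(55572), np.float64(27.1), np.float64(0.122)), (105, np.int64(61686), np.float64(26.6), np.float64(0.123)), (115, np.int64(68778), np.float64(26.2), np.float64(0.121))]
```

View pics/hx.png

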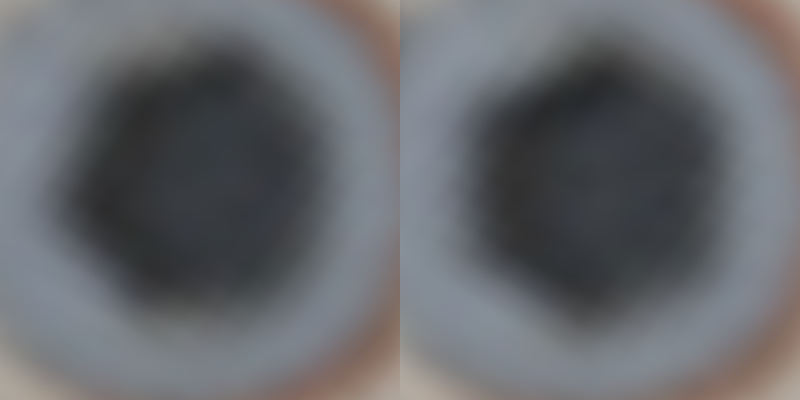

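Run:
```python
from h import *
print(go((.44,-.27,.36)),go((.28,-.37,.45)),go((.22,-.34,.45)))
```

```text
[-0.075  0.613 -4.268] [-2.308  4.947 -6.151] [-3.719  4.785 -7.042]
```

```bash
python3 -m pendant '[[0,0.1,-1.4,0,1],[-0.1,0.5,-2.8,0,1],[-0.3,1.5,-4,0,1],[-1,2.8,-5,0,1],[-2,4,-5.8,0,1]]';  python3 - <<'E'
from h import *
st();print(go((.28,-.37,.42)),go((.22,-.34,.42)))
E
```

```text
clock: 29.3
position: [0.3254, -0.3464, 0.4213]
ee_rot: [0.94, -0.115, 0.209, 0.242]
ft_force: [-52.2, 39.4, 9.0]
grip_width: 0.191
t 29.30 pos [ 0.3254 -0.3464  0.4213] toolx [ 0.886 -0.116  0.449] y [-0.318 -0.856  0.407] z [ 0.337 -0.504 -0.796] j [ 0.79 -0.5  -0.16  1.98  0.16  1.04 -1.23] F [-52.2  39.4   9. ] M [ 3.81  4.75 -1.44] w 0.191
[-0.953  0.853 -0.06 ] [-2.369  0.688 -0.943]
```

```bash
python3 - <<'E'
from h import *
print(manip.get_obs()['joint_pos'],manip.get_obs()['ft_force'],go((.27,-.42,.42)),go((.22,-.34,.42)))
E
python3 -m pendant '[[-0.3,0.3,0,0,1],[-0.6,0.8,0.2,0,1],[-0.9,1.3,0.4,0,1]]';  python3 - <<'E'
from h import *
st()
E
```

```text
[ 0.78843904 -0.5005538  -0.16052938  1.98273488  0.15920608  1.04343167
 -1.22870015] [-52.21470179  39.36243495   8.95601011] [-1.029  2.002  0.485] [-2.369  0.688 -0.943]
clock: 29.68
position: [0.2821, -0.3951, 0.4122]
ee_rot: [0.94, -0.116, 0.208, 0.243]
ft_force: [-0.6, -0.6, -3.6]
grip_width: 0.191
t 29.68 pos [ 0.2821 -0.3951  0.4122] toolx [ 0.886 -0.117  0.448] y [-0.32  -0.855  0.408] z [ 0.335 -0.505 -0.795] j [ 0.93 -0.49 -0.1   2.    0.06  0.99 -1.02] F [-0.6 -0.6 -3.6] M [0.84 0.59 0.03] w 0.191
```

```bash
python3 -m pendant '[[-0.25,-0.22,-0.24,0,1],[-0.5,-0.44,-0.5,0,1],[-0.75,-0.66,-0.75,0,1],[-1,-0.88,-1,0,1],[-1.25,-1.1,-1.25,0,1]]';  python3 - <<'E'
from h import *
st()
E
```

```text
clock: 30.3
position: [0.26, -0.3829, 0.3357]
ee_rot: [0.948, -0.122, 0.23, 0.183]
ft_force: [-0.9, 0.0, -3.6]
grip_width: 0.194
t 30.30 pos [ 0.26   -0.3829  0.3357] toolx [ 0.864 -0.147  0.481] y [-0.315 -0.903  0.292] z [ 0.392 -0.404 -0.827] j [ 1.05 -0.5  -0.08  2.14 -0.16  0.92 -0.8 ] F [-0.9  0.  -3.6] M [0.75 0.7  0.01] w 0.194
```

```bash
python3 -m pendant '[[-0.05,-0.12,-0.5,0,1],[-0.1,-0.24,-1,0,1],[-0.15,-0.36,-1.5,0,1],[-0.2,-0.48,-2,0,1],[-0.25,-0.6,-2.5,0,1]]';  python3 - <<'E'
from h import *
st()
E
```

```text
clock: 30.92
position: [0.2342, -0.3716, 0.3464]
ee_rot: [0.948, -0.128, 0.261, 0.129]
ft_force: [-0.2, -0.1, -4.2]
grip_width: 0.188
t 30.93 pos [ 0.2342 -0.3716  0.3464] toolx [ 0.831 -0.175  0.529] y [-0.309 -0.934  0.177] z [ 0.463 -0.311 -0.83 ] j [ 1.24 -0.5  -0.08  2.11 -0.4   1.05 -0.55] F [-0.2 -0.1 -4.2] M [ 0.48  0.86 -0.01] w 0.188
```

Run:
```python
from h import *
print(go((.32,-.26,.36)),go((.3935,-.135,.22)),go((.3935,-.135,.097)))
```

```text
[ 1.475 -3.209 -0.157] [ 0.606 -7.318  2.627] [-1.019 -7.864  5.179]
```

```bash
python3 -m pendant '[[0.6,-1.1,-0.1,0.8,1],[1.2,-2.3,-0.1,1.6,1],[1.3,-3.6,0.3,2.4,1],[1.1,-4.8,0.9,3.1,1],[0.8,-6.2,1.8,3.1,1]]';  python3 - <<'E'
from h import *
st();print(go((.3935,-.135,.20)))
E
```

```text
clock: 31.55
position: [0.3817, -0.2356, 0.2535]
ee_rot: [0.919, -0.282, 0.264, 0.077]
ft_force: [-0.4, -0.8, -3.4]
grip_width: 0.189
t 31.55 pos [ 0.3817 -0.2356  0.2535] toolx [ 0.702 -0.478  0.528] y [-0.56  -0.829 -0.007] z [ 0.441 -0.291 -0.849] j [ 0.35 -0.5   0.01  2.29  0.17  0.81 -1.89] F [-0.4 -0.8 -3.4] M [ 0.47  0.81 -0.08] w 0.189
[-1.702 -2.241  0.535]
```

```bash
python3 -m pendant '[[-0.25,0,-0.4,0,1],[-0.5,0,-0.8,0,1],[-0.75,0,-1.2,0,1],[-1,0,-1.6,0,1],[-1.25,0,-2,0,1]]';  python3 - <<'E'
from h import *
st()
E
```

```text
clock: 32.17
position: [0.3536, -0.2085, 0.2032]
ee_rot: [0.926, -0.291, 0.242, 0.008]
ft_force: [-0.2, -0.5, -3.5]
grip_width: 0.189
t 32.17 pos [ 0.3536 -0.2085  0.2032] toolx [ 0.713 -0.535  0.452] y [-0.543 -0.83  -0.126] z [ 0.443 -0.156 -0.883] j [ 0.57 -0.5  -0.07  2.37 -0.15  0.79 -1.6 ] F [-0.2 -0.5 -3.5] M [ 0.24  0.83 -0.01] w 0.189
```

Run:
```python
from h import *
print(go((.37,-.14,.33)),go((.26,-.09,.38)))
```

```text
[ 0.81  -2.045 -2.885] [-1.257 -1.747 -5.401]
```

```bash
python3 -m pendant '[[0.3,-0.6,-0.9,0,1],[0.6,-1.2,-1.8,0,1],[0.6,-1.8,-2.7,0,1],[0.2,-2,-3.4,0,1],[-0.4,-2,-4.2,0,1]]';  python3 - <<'E'
from h import *
st()
E
```

```text
clock: 32.8
position: [0.3755, -0.1375, 0.2542]
ee_rot: [0.93, -0.295, 0.208, -0.07]
ft_force: [-0.6, 0.0, -3.4]
grip_width: 0.192
t 32.80 pos [ 0.3755 -0.1375  0.2542] toolx [ 0.739 -0.578  0.346] y [-0.52  -0.816 -0.253] z [ 0.429  0.007 -0.903] j [ 0.5  -0.5  -0.09  2.25 -0.27  1.   -1.67] F [-0.6  0.  -3.4] M [-0.08  0.86 -0.01] w 0.192
```

Run:
```python
from h import *
print(go((.45,-.178,.20)),go((.446,-.178,.153)))
```

```text
[1.491 0.199 2.016] [1.011 0.548 3.035]
```

```bash
python3 -m pendant '[[0.4,0.05,0.4,-1.6,1],[0.8,0.1,0.8,-3.2,1],[1.2,0.15,1.2,-4.8,1],[1.5,0.2,1.6,-6,1],[1.5,0.2,1.8,-6,1]]';  python3 - <<'E'
from h import *
st();print(go((.446,-.178,.16)))
for n,(x,y) in {'scene':(220,180),'top':(190,170)}.items():
    snap(n,n+'11')
    im=cv2.imread('pics/%s11.png'%n)[y:y+110,x:x+140]; cv2.imwrite('pics/%s11d.png'%n,cv2.resize(im,None,fx=5.5,fy=5.4,interpolation=cv2.INTER_CUBIC))
E
```

```text
clock: 33.42
position: [0.4447, -0.1818, 0.2059]
ee_rot: [0.976, 0.002, 0.218, -0.001]
ft_force: [-0.5, 0.7, -3.5]
grip_width: 0.193
t 33.42 pos [ 0.4447 -0.1818  0.2059] toolx [0.905 0.004 0.426] y [ 0.005 -1.    -0.001] z [ 0.426  0.003 -0.905] j [ 0.34 -0.25  0.07  2.19 -0.22  0.81 -1.04] F [-0.5  0.7 -3.5] M [ 0.03  0.77 -0.01] w 0.193
[-0.458 -0.093  1.053]
```

View pics/scene11d.png

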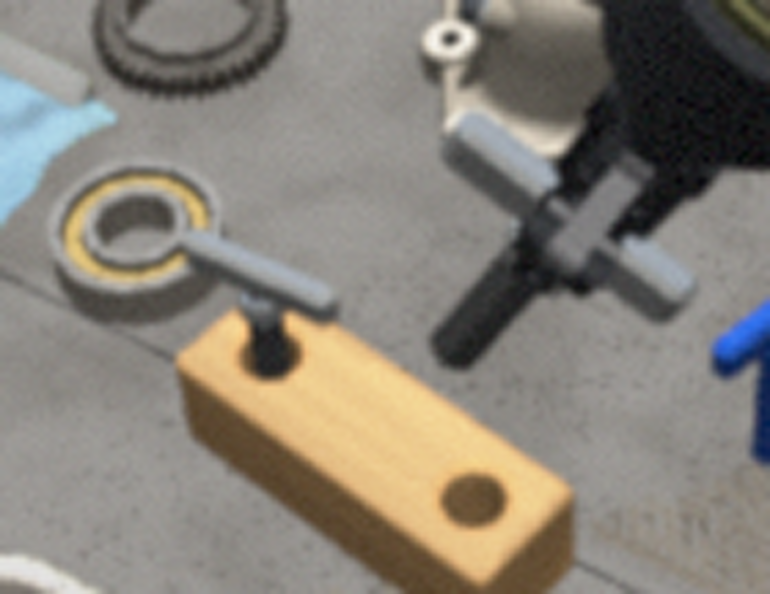

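View pics/top11d.png

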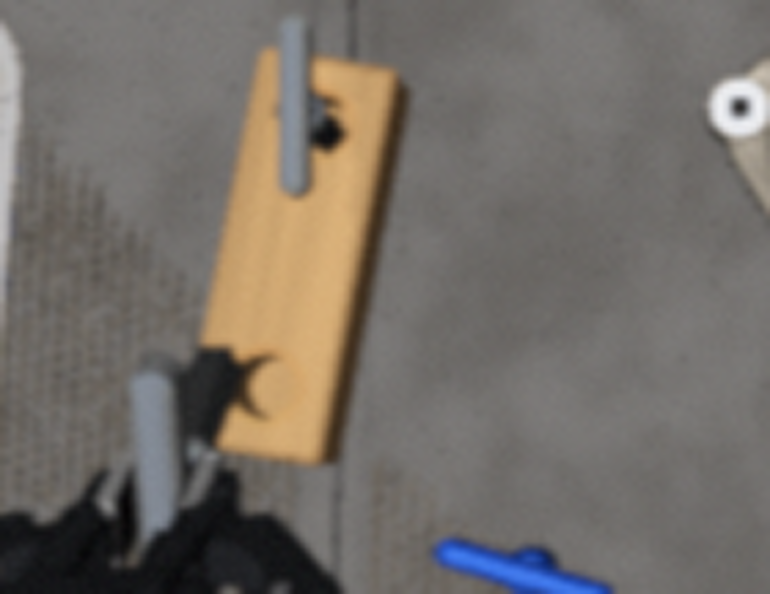

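Run:
```python
from h import *
o=manip.get_obs(); T=R.from_quat(o['ee_rot']).as_matrix(); p=o['position']
bar=p-.0169*T[:,2]+.0027*T[:,0]-.0015*T[:,1]
s=lambda X:((proj('scene',X)-[220,180])*[5.5,5.4]).round(0); t=lambda X:((proj('top',X)-[190,170])*[5.5,5.4]).round(0)
print('bar',bar,s(bar),t(bar))
for th in(-8,-4,0,4,8,12):
    Q=R.from_rotvec(np.radians(th)*T[:,1]).as_matrix(); kz=Q@T[:,2]; kx=Q@T[:,0]
    tip=bar+.098*kz; print(th,tip.round(4),s(tip),t(tip),'bar+',s(bar+.044*kx-.011*kz),t(bar+.044*kx-.011*kz),'bar-',s(bar-.044*kx-.011*kz), 'kz',kz.round(3))
h=np.array([.4777,-.178,.05]); print('hole',s(h),t(h))
# depth based fit of bar top faces
for n in('top','scene'):
    X=cloud(n,np.load('pics/%s11.npz'%n)['d']); L=(X-p)@T*1000
    m=(abs(L[...,0])<42)&(abs(L[...,0])>17)&(abs(L[...,1])<8)&(L[...,2]>-36)&(L[...,2]<-20)
    Q=L[m]; c=np.polyfit(Q[:,0],Q[:,2],1); print(n,len(Q),c,'pitch',np.degrees(np.arctan(c[0])))
    # shank
    m=(abs(L[...,0])<22)&(abs(L[...,1])<14)&(L[...,2]>10)&(L[...,2]<90); Q=L[m]; 
    if len(Q)>10: print(' shank',len(Q),Q[:,2].max(),np.polyfit(Q[:,2],Q[:,0],1),np.polyfit(Q[:,2],Q[:,1],1))
```

```text
bar [ 0.43911298 -0.17975564  0.22193881] [568. 225.] [157. 497.]
-8 [ 0.468  -0.1794  0.1283] [493. 372.] [221. 405.] bar+ [455. 125.] [144. 365.] bar- [702. 290.] kz [ 0.294  0.004 -0.956]
-4 [ 0.4744 -0.1794  0.1305] [476. 360.] [220. 386.] bar+ [459. 121.] [141. 370.] bar- [701. 296.] kz [ 0.36   0.004 -0.933]
0 [ 0.4807 -0.1794  0.1332] [460. 347.] [219. 367.] bar+ [465. 118.] [139. 377.] bar- [699. 302.] kz [ 0.424  0.004 -0.905]
4 [ 0.4868 -0.1794  0.1363] [444. 334.] [218. 349.] bar+ [470. 115.] [137. 384.] bar- [697. 308.] kz [ 0.487  0.004 -0.874]
8 [ 0.4927 -0.1794  0.1399] [428. 321.] [216. 331.] bar+ [477. 113.] [135. 391.] bar- [694. 313.] kz [ 0.546  0.004 -0.838]
12 [ 0.4982 -0.1794  0.1438] [413. 307.] [215. 314.] bar+ [483. 111.] [133. 400.] bar- [690. 317.] kz [ 0.603  0.004 -0.797]
hole [474. 495.] [260. 382.]
top 127 [  0.0403512  -27.63520844] pitch 2.3106999846876666
 shank 150 80.2647523553788 [2.24892040e-03 9.12794912e+00] [-0.09009571  6.70754166]
scene 224 [-3.62963698e-03 -2.59600227e+01] pitch -0.20796196665628283
 shank 212 81.16844930485306 [-0.01166733  6.02102243] [-0.02673439 -7.2399728 ]
```

```bash
python3 -m pendant '[[-0.3,-0.03,0.6,0,1],[-0.6,-0.03,1.2,0,1],[-0.8,-0.03,1.7,0,1],[-0.8,-0.03,1.7,0,1]]';  python3 - <<'E'
from h import *
st()
o=manip.get_obs(); T=R.from_quat(o['ee_rot']).as_matrix(); p=o['position']
bar=p-.0169*T[:,2]+.0027*T[:,0]-.0015*T[:,1]; print('tip',bar+.098*T[:,2])
n,x,y='scene',220,180
snap(n,n+'12')
im=cv2.imread('pics/%s12.png'%n)[y:y+110,x:x+140]; cv2.imwrite('pics/%s12d.png'%n,cv2.resize(im,None,fx=5.5,fy=5.4,interpolation=cv2.INTER_CUBIC))
E
```

```text
clock: 34.02
position: [0.4432, -0.18, 0.1303]
ee_rot: [0.976, 0.001, 0.217, -0.002]
ft_force: [-0.1, 0.6, -2.3]
grip_width: 0.194
t 34.02 pos [ 0.4432 -0.18    0.1303] toolx [0.906 0.002 0.424] y [ 0.003 -1.    -0.003] z [ 0.424  0.004 -0.906] j [ 0.32 -0.16  0.09  2.29 -0.27  0.63 -0.96] F [-0.1  0.6 -2.3] M [ 0.02  0.73 -0.03] w 0.194
tip [ 0.47998174 -0.17816439  0.05797547]
```

View pics/scene12d.png

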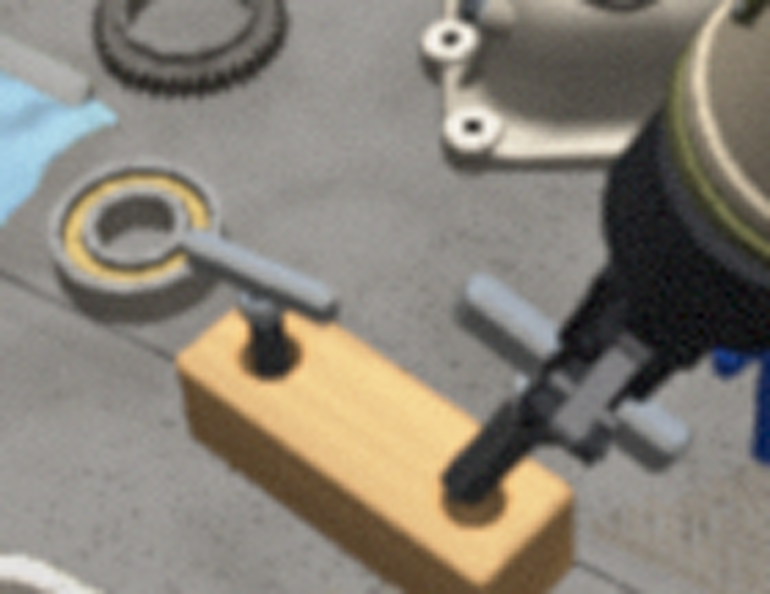

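```bash
python3 -m pendant '[[-0.08,0,0.17,0,1],[-0.16,0,0.34,0,1],[-0.18,0,0.38,0,1]]' 60;  python3 - <<'E'
from h import *
st()
E
```

```text
clock: 34.45
position: [0.4459, -0.1823, 0.1176]
ee_rot: [0.975, 0.001, 0.221, -0.0]
ft_force: [-26.4, 1.6, 42.2]
grip_width: 0.188
t 34.45 pos [ 0.4459 -0.1823  0.1176] toolx [0.902 0.003 0.431] y [ 0.003 -1.     0.   ] z [ 0.431  0.001 -0.902] j [ 0.32 -0.14  0.1   2.3  -0.3   0.58 -0.94] F [-26.4   1.6  42.2] M [0.68 1.68 0.4 ] w 0.188
```

```bash
python3 -m pendant '[[0,0,-0.1,0,1],[-0.06,0,-0.1,0,1]]';  python3 - <<'E'
from h import *
st()
E
python3 -m pendant '[[-0.02,0,0.06,0,1],[-0.04,0,0.12,0,1]]';  python3 - <<'E'
from h import *
st()
o=manip.get_obs(); T=R.from_quat(o['ee_rot']).as_matrix(); p=o['position']
bar=p-.0169*T[:,2]+.0027*T[:,0]-.0015*T[:,1]; print('tip',bar+.098*T[:,2])
E
```

```text
clock: 34.7
position: [0.4404, -0.1807, 0.1171]
ee_rot: [0.976, 0.002, 0.218, -0.001]
ft_force: [0.5, -0.3, -1.8]
grip_width: 0.187
t 34.70 pos [ 0.4404 -0.1807  0.1171] toolx [0.905 0.004 0.426] y [ 0.005 -1.    -0.001] z [ 0.426  0.003 -0.905] j [ 0.32 -0.15  0.1   2.31 -0.29  0.59 -0.94] F [ 0.5 -0.3 -1.8] M [-0.09  0.59 -0.08] w 0.187
clock: 34.95
position: [0.441, -0.1807, 0.1116]
ee_rot: [0.976, 0.002, 0.218, -0.001]
ft_force: [1.3, -1.1, -1.4]
grip_width: 0.191
t 34.95 pos [ 0.441  -0.1807  0.1116] toolx [0.905 0.004 0.426] y [ 0.005 -1.    -0.001] z [ 0.426  0.003 -0.905] j [ 0.32 -0.14  0.1   2.32 -0.3   0.58 -0.93] F [ 1.3 -1.1 -1.4] M [-0.12  0.41 -0.03] w 0.191
tip [ 0.47802164 -0.17891385  0.03941237]
```

```bash
python3 -m pendant '[[0,0,0,0,1],[0.1,0,0,0,1],[0.21,0,0.01,0,1],[0.32,0,0.02,0,1],[0.43,0,0.04,0,1]]' 25;  python3 - <<'E'
from h import *
st()
E
```

```text
clock: 35.58
position: [0.4568, -0.1807, 0.1176]
ee_rot: [0.976, 0.002, 0.218, -0.001]
ft_force: [-8.0, -0.7, 2.1]
grip_width: 0.192
t 35.58 pos [ 0.4568 -0.1807  0.1176] toolx [0.905 0.004 0.425] y [ 0.005 -1.    -0.001] z [ 0.425  0.003 -0.905] j [ 0.31 -0.11  0.09  2.28 -0.29  0.59 -0.96] F [-8.  -0.7  2.1] M [-0.32  2.26 -0.06] w 0.192
```

```bash
python3 -m pendant '[[0.12,0,0.03,0,1],[0.25,0,0.07,0,1],[0.38,0,0.11,0,1],[0.5,0,0.16,0,1],[0.6,0,0.2,0,1]]';  python3 - <<'E'
from h import *
st()
n,x,y='scene',220,180
snap(n,n+'13')
im=cv2.imread('pics/%s13.png'%n)[y:y+110,x:x+140]; cv2.imwrite('pics/%s13d.png'%n,cv2.resize(im,None,fx=5.5,fy=5.4,interpolation=cv2.INTER_CUBIC))
o=manip.get_obs(); T=R.from_quat(o['ee_rot']).as_matrix(); p=o['position']
X=cloud(n,np.load('pics/%s13.npz'%n)['d']); L=(X-p)@T*1000
m=(abs(L[...,0])<46)&(abs(L[...,0])>17)&(abs(L[...,1])<8)&(L[...,2]>-45)&(L[...,2]<-8)
Q=X[m]; print(len(Q),'bar slope',np.polyfit(Q[:,0],Q[:,2],1),Q[:,0].min(),Q[:,0].max())
E
```

```text
clock: 36.2
position: [0.4817, -0.18, 0.1202]
ee_rot: [0.976, 0.002, 0.217, -0.002]
ft_force: [-7.7, 2.7, 2.8]
grip_width: 0.196
t 36.20 pos [ 0.4817 -0.18    0.1202] toolx [0.906 0.004 0.424] y [ 0.005 -1.    -0.002] z [ 0.424  0.004 -0.906] j [ 0.3  -0.06  0.07  2.23 -0.28  0.59 -0.99] F [-7.7  2.7  2.8] M [0.43 2.4  0.19] w 0.196
187 bar slope [0.10242446 0.09443841] 0.4381222953616851 0.5199360617117538
```

View pics/scene13d.png

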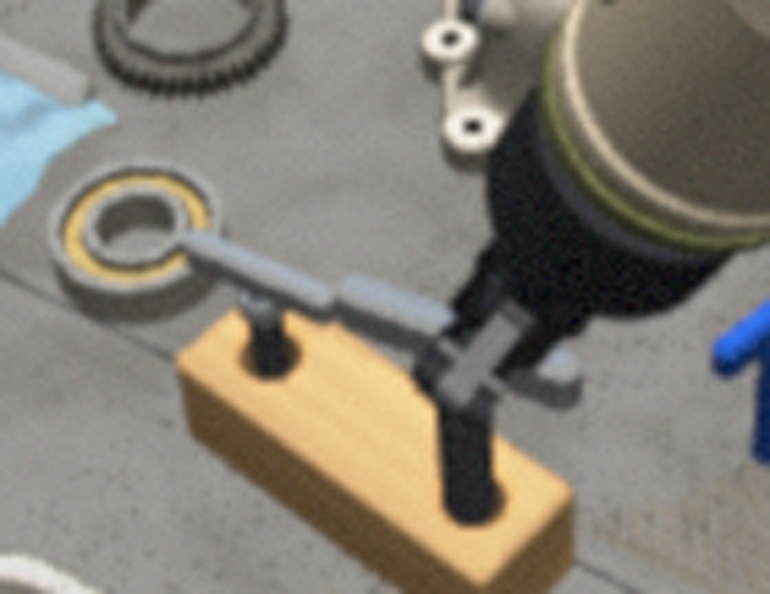

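```bash
python3 -m pendant '[[0.1,0,0.05,0,1],[0.06,0,0.16,0,1],[0,0,0.29,0,1],[-0.05,0,0.39,0,1]]';  python3 - <<'E'
from h import *
st()
E
```

```text
clock: 36.75
position: [0.4866, -0.1807, 0.1055]
ee_rot: [0.976, 0.002, 0.218, -0.001]
ft_force: [-8.7, -0.9, 3.2]
grip_width: 0.189
t 36.75 pos [ 0.4866 -0.1807  0.1055] toolx [0.905 0.003 0.425] y [ 0.004 -1.    -0.001] z [ 0.425  0.003 -0.905] j [ 0.3  -0.03  0.08  2.23 -0.3   0.55 -0.97] F [-8.7 -0.9  3.2] M [-0.21  2.25 -0.12] w 0.189
```

```bash
python3 -m pendant '[[-0.09,0,0.03,0,1],[-0.14,0,0.13,0,1],[-0.19,0,0.24,0,1]]';  python3 - <<'E'
from h import *
st()
n,x,y='scene',220,180
snap(n,n+'14')
im=cv2.imread('pics/%s14.png'%n)[y:y+110,x:x+140]; cv2.imwrite('pics/%s14d.png'%n,cv2.resize(im,None,fx=5.5,fy=5.4,interpolation=cv2.INTER_CUBIC))
E
```

```text
clock: 37.12
position: [0.4837, -0.1806, 0.0935]
ee_rot: [0.976, 0.002, 0.218, -0.001]
ft_force: [-9.4, -0.6, 4.2]
grip_width: 0.194
t 37.12 pos [ 0.4837 -0.1806  0.0935] toolx [0.905 0.003 0.425] y [ 0.004 -1.    -0.002] z [ 0.425  0.003 -0.905] j [ 0.3  -0.01  0.08  2.25 -0.32  0.52 -0.94] F [-9.4 -0.6  4.2] M [-0.14  2.36 -0.05] w 0.194
```

View pics/scene14d.png

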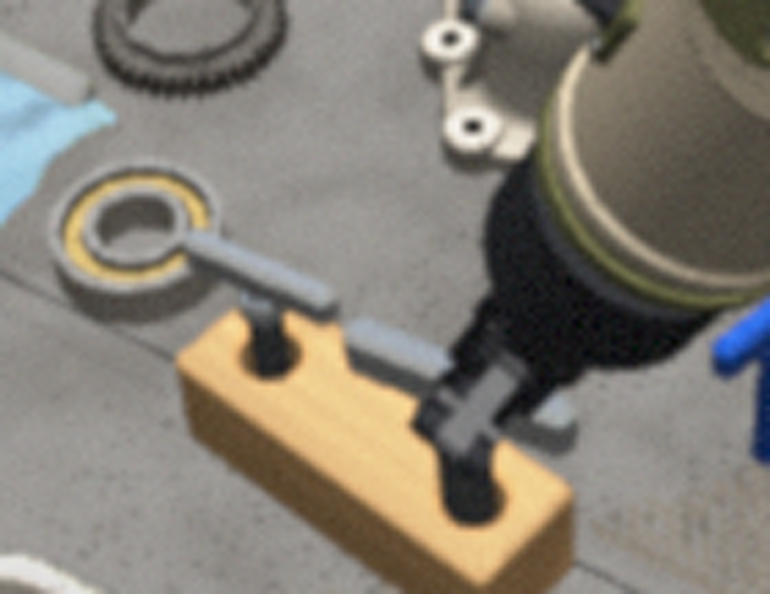

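```bash
python3 -m pendant '[[-0.05,0,0,0,1],[-0.05,0,0,0,0.7],[-0.05,0,0,0,0.4],[-0.05,0,0,0,0],[-0.05,0,0,0,0]]';  python3 - <<'E'
from h import *
st()
n,x,y='scene',220,180
snap(n,n+'15')
im=cv2.imread('pics/%s15.png'%n)[y:y+110,x:x+140]; cv2.imwrite('pics/%s15d.png'%n,cv2.resize(im,None,fx=5.5,fy=5.4,interpolation=cv2.INTER_CUBIC))
E
```

```text
clock: 37.8
position: [0.4828, -0.1804, 0.0933]
ee_rot: [0.976, 0.002, 0.218, -0.001]
ft_force: [-0.2, -0.1, -0.4]
grip_width: 0.916
t 37.80 pos [ 0.4828 -0.1804  0.0933] toolx [0.905 0.004 0.426] y [ 0.005 -1.    -0.001] z [ 0.426  0.003 -0.905] j [ 0.3  -0.02  0.08  2.25 -0.33  0.51 -0.94] F [-0.2 -0.1 -0.4] M [-0.02  0.47 -0.  ] w 0.916
```

View pics/scene15d.png

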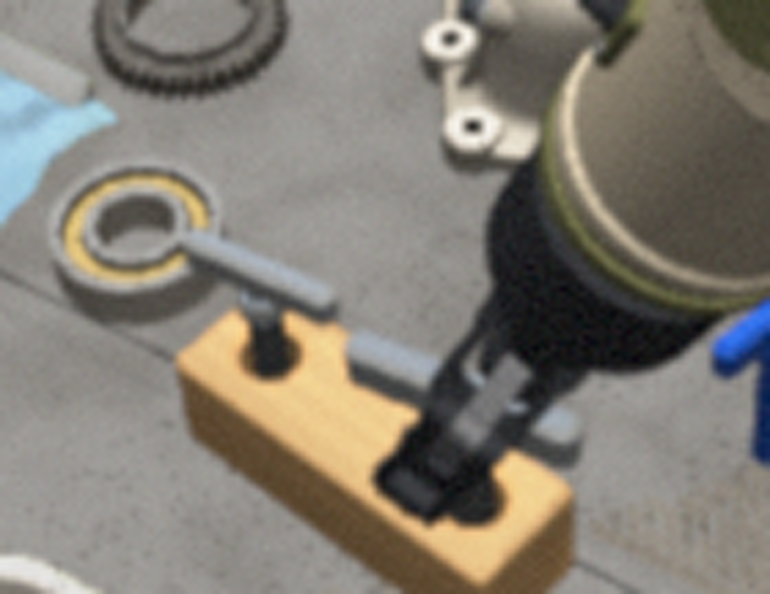

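```bash
python3 -m pendant '[[0,0,-0.5,0,0],[0,0,-1.2,0,0],[0.3,0,-2.2,0,0],[0.8,0,-3.2,0,0],[1.2,0,-4,0,0]]';  python3 - <<'E'
from h import *
st()
for n,(x,y) in {'scene':(220,180),'top':(190,130)}.items():
    snap(n,n+'16')
    im=cv2.imread('pics/%s16.png'%n)[y:y+110,x:x+140]; cv2.imwrite('pics/%s16d.png'%n,cv2.resize(im,None,fx=5.5,fy=5.4,interpolation=cv2.INTER_CUBIC))
    X=cloud(n,np.load('pics/%s16.npz'%n)['d'])
    m=(np.hypot(X[...,0]-.478,X[...,1]+.179)<.05)&(X[...,2]>.105)&(X[...,2]<.13); Q=X[m]
    r=cv2.minAreaRect(Q[:,:2].astype(np.float32)*1000); print(n,len(Q),r,np.median(Q[:,2]),np.polyfit(Q[:,0],Q[:,2],1))
E
```

```text
clock: 38.48
position: [0.4579, -0.1808, 0.2604]
ee_rot: [0.976, 0.002, 0.219, -0.001]
ft_force: [0.5, 0.4, -0.2]
grip_width: 1.001
t 38.48 pos [ 0.4579 -0.1808  0.2604] toolx [0.904 0.004 0.427] y [ 0.004 -1.    -0.   ] z [ 0.427  0.002 -0.904] j [ 0.33 -0.27  0.06  2.09 -0.19  0.92 -1.09] F [ 0.5  0.4 -0.2] M [-0.06  0.44  0.01] w 1.001
scene 393 ((480.8191223144531, -177.77455139160156), (87.7148208618164, 16.370960235595703), 4.3099260330200195) 0.11571033760990779 [0.00499864 0.11209813]
top 341 ((480.75311279296875, -178.78042602539062), (83.64921569824219, 13.817710876464844), 4.277713775634766) 0.11677357061479832 [-0.00925321  0.12052174]
```

View pics/scene16d.png

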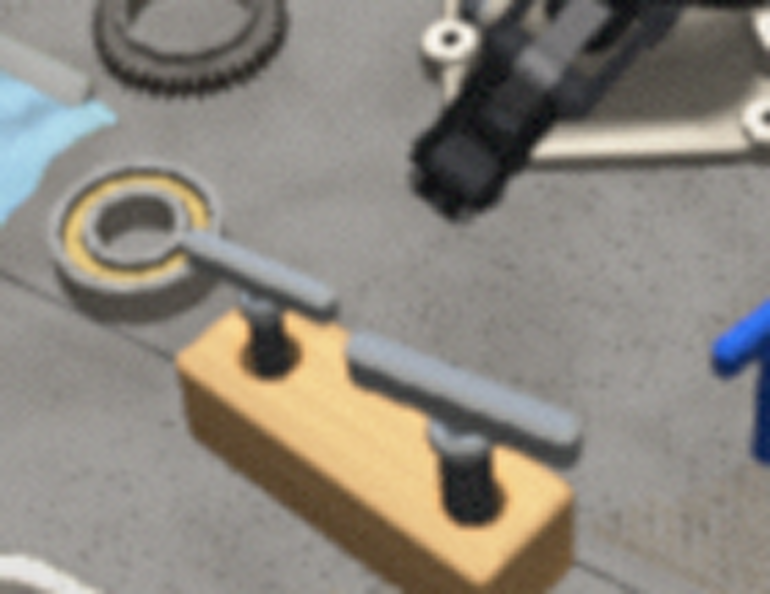

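View pics/top16d.png

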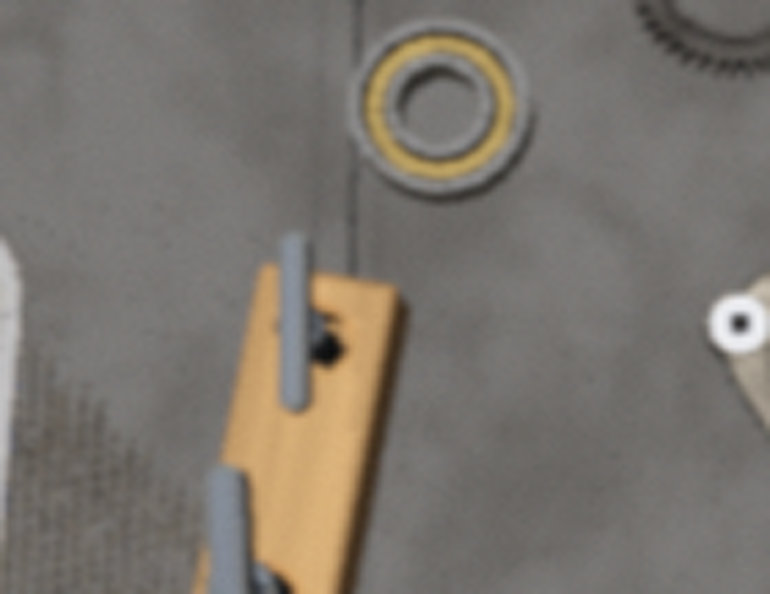

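```bash
python3 - <<'E'
from hexph import *
print(ph('top16')); print(ph('scene0','scene',332.8,168.3)); print(ph('scene14','scene',332.8,168.3),ph('scene16','scene',332.8,168.3))
E
python3 - <<'E'
import cv2,numpy as np
a=cv2.imread('pics/top16.png');cv2.imwrite('pics/x.png',a)
E
```

```text
[(75, np.int64(42960), np.float64(25.8), np.float64(0.128)), (85, np.int64(49128), np.float64(26.5), np.float64(0.119)), (95, np.int64(54812), np.float64(27.0), np.float64(0.123)), (105, np.int64(60923), np.float64(26.5), np.float64(0.126)), (115, np.int64(67939), np.float64(25.9), np.float64(0.125))]
[(75, np.int64(9175), np.float64(-12.4), np.float64(0.139)), (85, np.int64(21539), np.float64(-18.5), np.float64(0.112)), (95, np.int64(42336), np.float64(7.8), np.float64(0.142)), (105, np.int64(49099), np.float64(8.1), np.float64(0.156)), (115, np.int64(54937), np.float64(8.5), np.float64(0.15))]
[(75, np.int64(6206), np.float64(21.9), np.float64(0.332)), (85, np.int64(14751), np.float64(-18.1), np.float64(0.108)), (95, np.int64(39837), np.float64(26.4), np.float64(0.102)), (105, np.int64(46650), np.float64(26.4), np.float64(0.096)), (115, np.int64(52707), np.float64(26.5), np.float64(0.088))] [(75, np.int64(160000), np.float64(27.0), np.float64(0.0)), (85, np.int64(160000), np.float64(27.0), np.float64(0.0)), (95, np.int64(160000), np.float64(27.0), np.float64(0.0)), (105, np.int64(160000), np.float64(27.0), np.float64(0.0)), (115, np.int64(160000), np.float64(27.0), np.float64(0.0))]
```

View pics/x.png

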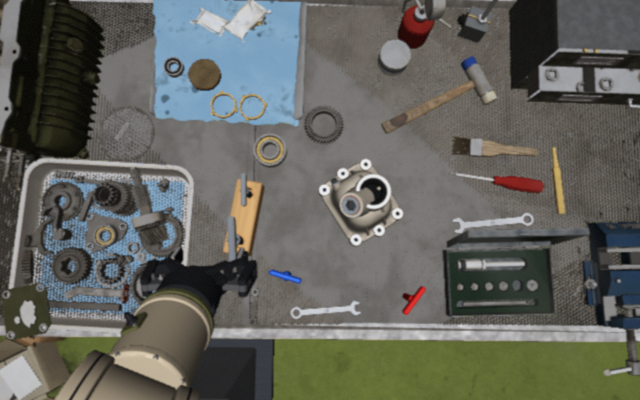

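```bash
python3 -c "
from workcell import hand_in
print(hand_in())"
```

```text
the job is handed in; nothing more can be done
None
```

The filler plug is screwed home as far as I can tell, and the thick key is back upright in its hole. I handed in at about 38.6 s of the 58 s, with the robot clear of everything.

- **Tilting the tool:** The moves cannot tilt the tool directly. I drove the arm to its reach limits so that it leaned to the plug's axis, ending about 2.5° off square.
- **Seating the key:** I pressed the key in and turned it clockwise until it dropped about 14.5 mm into the 15 mm socket.
- **Screwing in:** I turned the plug until the torque rose from about 0.37 to 0.7–0.76 N m.
- **Returning the key:** I stood the key up against the wall of its hole, lowered it in and let go.

**Last checks**
- **Plug:** Both cameras show the socket's hexagon turned about 43–45° clockwise. The torque rise came twice at the same plug position, so I take it to be the stop. I have no direct reading of the plug's angle.
- **Thick key:** It stands upright, with its bar top 116 mm up (117 expected). The bar now points about 16° away from where it did at first.
- **Bystanders:** The thin key, the look-alikes and the loose parts appear unmoved.

**What went less well**
- **Pressing force:** It went over the asked 5–12 N, to about 25 N while searching and 57 N when the key reached the bottom.
- **Turned past the stop:** After the plug stopped I kept turning, and the key seems to have slipped round one hexagon step in the socket. I then tightened again to the same position.
- **Force peaks:** Hitting joint limits gave short wrist-force peaks of 89 N and 66 N. Entering the block hole gave about 50 N at the key's tip.
- **Joint range:** Joint 2 once read -0.5006, just past its -0.5 limit.

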